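# Hook the pen tote out of the deep shelf and pack the 3D pens away

## Robot

A 7-joint arm with a two-finger parallel gripper is mounted at the origin on the work surface. World frame = base frame: x ahead of the robot, y to its left, z up, the work surface at z = 0. Lengths are in m, angles in rad, forces in N, time in s.
With the tool pointing down it reaches from about 0.425 to 0.925 m from the base axis. Payload 6.8 kg.
Tool frame: the origin (TCP) lies on the front face of the gripper's body, between the roots of the fingers; the fingertips stand 73 mm ahead of it and the grasp point (between the pads) lies 54 mm ahead of it; z points along the fingers, y is the line along which they close (so a half turn about z gives the same grasp; the last joint's range is limited). The gripper opens to 85 mm and grips with 20 to 120 N. Pads are 22 mm wide; open, the fingers measure 114 mm over their backs; the gripper's body (76 mm by 85 mm) begins 54 mm behind the grasp point. The pads swing forward as they close: fully open they stand 13 mm farther back than shut.
Start: joints at [-1.287, 0.477, 0.022, 1.555, -0.011, 1.109, -0.083], TCP at [0.258, 0.624, 0.304] pointing down, gripper open.
Joint ranges: [-2.96, 2.96], [-0.34, 2.1], [-1.41, 1.46], [0.24, 2.44], [-1.37, 4.51], [0.17, 1.92], [-2.96, 2.96]. Speed limits (rad/s): [2.39, 2.39, 3.14, 3.14, 3.14, 3.14, 3.14].

## Interface

Orientations are given as a unit quaternion [w, x, y, z].
In Python, from station import bot, optics gives the robot as it stands.
- The arm moves only by the tool drive_tool, never from a script. Its argument "deltas" is a list of rows, each an object with "gripper": the closure in counts, from 0 (fully open) to 255 (shut); "offset": the shift along the tool's x, y, z in units of 1000 mm (1.0 is 1000 mm), a list of three; "angular": the turn, a rotation vector about the tool's x, y, z in units of 45 degrees (1.0 is 45 degrees), a list of three. In form: [{"gripper": gripper, "offset": [dx, dy, dz], "angular": [rx, ry, rz]}, ...]. A call has 1 to 5 rows; each row is the pose to reach, as a shift and turn from the pose commanded when the call began, along the tool's axes at that moment; what a row does not reach only later rows make up. A row lasts 1/10 s, in which the tool goes at most 50 mm and 8.59 degrees, less where a joint would pass 70% of its speed; a pose out of reach is approached as far as the arm can. A call with a number of a shift or a turn outside -1 to 1 is refused whole. A call with a gripper value outside its range is refused whole. The fingers move at their own pace and stop on an object; "grip_force" is the grip in N (left out, the last holds). Time passes only in rows, so rows that repeat a pose let the fingers close. It gives the time, the measured TCP pose, the force, the opening and the grip force at its end, in the units of the state.
- bot.get_obs(): the state, without advancing time (a new reading comes with each control period).
- optics.read_camera(name): name is "scene" or "side" or "wrist"; returns the picture (400x640x3 uint8, blue, green, red); there is no depth.
- optics.camera_model(name): a dict with "fx", "fy", "cx", "cy" (pixels), "cam_to_world" (4x4, takes a point from camera to world coordinates). Camera axes: x right, y up, looking along -z (the intrinsics and any distortion apply to the point x, -y, -z); pixel columns grow to the right and rows downward; lengths in m; the calibration is good to about 2 mm. The wrist camera is an equidistant fisheye: a pixel r from the principal point sees the ray r / f radians off the axis. A picture is of the moment at which its call begins: read the wrist's pose just before it. camera_model takes no time and is no camera call; for the wrist camera it gives the pose at the moment of the call.
- bot.hand_in(): hands the job in; it is judged then, once.
The state is a dict: "t": time; "q": joint angles; "joint_vel": joint speeds; "joint_torque": joint torques, N m; "eef_pos": TCP position; "tool_rot": TCP orientation; "contact_force": force on the tool from outside, world axes, zero at the start; "torque": the same for the moment, N m; "gripper_width": opening from 0.0 (shut) to 1.0 (fully open); "grasp_force": force on a finger pad.
Only numpy, scipy, OpenCV 4.12 (cv2) and the standard library are available. Lean on these libraries where they do the work, as an engineer would, in place of code of your own. Each camera call takes 0.05 s, during which the arm holds its last target. There are 200 camera calls.

## Task

Put the 3D pens away: take the pull hook from its wooden rest, hook it over the front lip of the tote that stands deep in the slatted shelf and drag the tote out with it (not with the fingers) until it is wholly clear of the shelf, then put the hook back in its rest. Tip the loose lid up by its front tab, with its back edge still on the tote, then lift it off and lay it flat on top of the shelf; put every 3D pen that lies on the table into the tote's bin and set the lid back in its place. Do not knock over or shove aside the cups, the tape roll or the screwdriver, and leave everything at rest.

Things in the scene. Friction and masses are not known exactly. Their poses are not given: they have to be found in the camera images.
- shelf: Fixed shelf, 300 x 300 mm, slatted plywood top face at 200 mm, open beneath; its place varies. Origin on the table under the middle of the open front edge; x points inwards (0 front edge, 300 mm back), z up. Rail under the front edge: underside at 170 mm. Legs 18 mm square at y = +-141, x = 12 and 288 mm. Top slats run along x, 30 mm wide, 37 mm gaps; the lid is laid on them.
- tote_lip (a point): Middle of the top edge of the grey tote's front lip wall: 60 mm above the table, 4 mm thick, 208 mm wide, a rim strip 8 mm deep in front. x points from the tote's front to its back, z up. Behind the lip is an open pocket (x = 2 to 38 mm), its floor 4 mm up, then the 75 mm high bin with the lid. At the start 30 to 70 mm inside the shelf's front edge. Tote about 0.45 kg, slides on the table.
- tote_bin (a point): Centre of the inner floor of the tote's bin, 4 mm above the tote's underside; axes as tote_lip. Bin inside: 148 mm along x, 200 mm along y, walls 4 mm thick, rim 71 mm above this point. The tote's lip is at x = -116 mm from here.
- tote_back (a point): Middle of the outer face of the tote's back wall, 78 mm behind the bin's centre (+x), 40 mm above the underside. The tote is clear of the shelf when this point has come out past the shelf's front edge (x < 0 in the shelf's frame). Dragging it some 75 mm further leaves the hand room to work over the bin.
- lid_tab (a point): Centre of the upright tab on the white lid, the part to grip: 10 mm thick along x, 70 mm wide along y, 32 mm tall; it stands on the lid plate near its front edge. Its centre is 16 mm above the plate's upper face. x points to the back of the lid as for the tote. The lid weighs about 0.12 kg.
- lid_seat (a point): Centre of the underside of the lid plate (160 mm along x, 216 along y, 6 thick; below it an 8 mm deep locating frame, 140 x 192 mm, that goes into the bin with 4 mm play all round). The tab's centre is at x = -62, z = +22 mm from here. Seated, this point is 71 mm above tote_bin, centred over it; lying on the shelf top it is 208 mm above the table.
- lid_back (a point): Middle of the lower back edge of the lid, x = +80 mm from lid_seat, about which the lid tips.
- rest: Fixed plywood rest for the hook; its place varies. Base 215 x 70 x 8 mm, two notched saddles: under the handle's rear (x = -44 mm, notch 30 mm wide) and under the rod (x = 115 mm, notch 20 mm wide), notches 18 mm deep, cheeks up to 78 mm above the table. Origin on the table below the place of the handle's centre; x points where the hook's tip points.
- rest_seat (a point): Where the centre of the hook's handle lies when the hook is home: 65 mm above the table, axes as the rest.
- hook_grip (a point): Centre of the hook's dark wooden handle (110 mm along x, 20 mm wide, 24 mm tall), the part to grip, fingers closing along y. x points along the hook to its tip, z is up when the prong hangs down. A 10 mm steel rod runs from the handle along +x to the prong. Weight about 0.18 kg.
- hook_tip (a point): Middle of the lower end of the hook's flat prong: 170 mm ahead of hook_grip and 45 mm below it. The prong is 8 mm thick along x, 36 mm wide and hangs down from the rod.
- pen1_mid (a point): Centre (half-way up) of a 3D pen: a white bar 24 x 24 mm, 150 mm long along x with its black nose at +x (75 mm from here; the tail 75 mm the other way), lying on the table. Weight about 0.06 kg. None if absent; 2 to 4 pens are there.
- pen2_mid (a point): Centre (half-way up) of a 3D pen: a white bar 24 x 24 mm, 150 mm long along x with its black nose at +x (75 mm from here; the tail 75 mm the other way), lying on the table. Weight about 0.06 kg. None if absent; 2 to 4 pens are there.
- pen3_mid (a point): Centre (half-way up) of a 3D pen: a white bar 24 x 24 mm, 150 mm long along x with its black nose at +x (75 mm from here; the tail 75 mm the other way), lying on the table. Weight about 0.06 kg. None if absent; 2 to 4 pens are there.
- pen4_mid (a point): Centre (half-way up) of a 3D pen: a white bar 24 x 24 mm, 150 mm long along x with its black nose at +x (75 mm from here; the tail 75 mm the other way), lying on the table. Weight about 0.06 kg. None if absent; 2 to 4 pens are there.
- cup1: A cardboard cup, 68 mm wide, 66 mm high; origin under its centre. A bystander.
- cup2: A cardboard cup, 68 mm wide, 66 mm high; origin under its centre. A bystander.
- tape: A roll of orange tape, 90 mm wide, 24 mm high; bystander, origin under its centre.
- driver: A screwdriver, 170 mm long; bystander.

How it is judged:
By the outcome, as a careful person would: the job done as asked, in the order asked, and still so for the second after the job is handed in, with the robot touching nothing.
Of pen2, pen3, pen4 only 1 to 3 are there at a start; the rules pass over those that are not, and their reading is None.
At some moment in a run one of pen1 may be knocked a few centimetres aside while the robot is not near it.
It also fails if it takes over 210 s, if anything falls off the work surface, if the arm or the gripper's body presses on something with over 40 N, if the wrist force passes 120 N, or if a joint passes its speed limit or range.

## Working session

There is one attempt and no reset: what is moved stays moved. The work goes in short steps, Python scripts to look and compute and a tool call to move; the robot and the scene stay as the last step left them, time stands still between calls to the robot, and variables do not carry over. Pictures are saved under pics/ and viewed, at most 14 in all, crops included, and the job is handed in when it is done.

Besides the shell and the picture viewer there is one more tool, called after "Call:" by a JSON object that holds its "api" and its "payload". drive_tool: Moves the arm, as the interface text tells. Its arguments: {"type":"object","properties":{"deltas":{"type":"array"},"grip_force":{"type":"number"}},"required":["deltas"]}

```bash
mkdir -p pics; ls; cat > h.py <<'E'
import numpy as np,cv2
from station import bot,optics
from scipy.spatial.transform import Rotation as R
def ray(name,u,v,m=None):
    m=m or optics.camera_model(name); T=np.array(m["cam_to_world"])
    x=(u-m["cx"])/m["fx"]; y=(v-m["cy"])/m["fy"]
    if name=="wrist":
        r=np.hypot(x,y); s=np.sin(r)/r if r>1e-9 else 1
        d=np.array([x*s,-y*s,-np.cos(r)])
    else: d=np.array([x,-y,-1.])
    return T[:3,3],T[:3,:3]@d
def onplane(name,u,v,z,m=None):
    o,d=ray(name,u,v,m); return np.round(o+d*(z-o[2])/d[2],4)
def proj(name,p,m=None):
    m=m or optics.camera_model(name); T=np.array(m["cam_to_world"])
    c=T[:3,:3].T@(np.array(p)-T[:3,3]); x,y,z=c[0],-c[1],-c[2]
    if name=="wrist":
        r=np.hypot(x,y); a=np.arctan2(r,z); x,y=x/r*a,y/r*a
    else: x,y=x/z,y/z
    return np.round([m["cx"]+m["fx"]*x,m["cy"]+m["fy"]*y],1)
def st():
    o=bot.get_obs(); 
    print("t",round(o["t"],2),"pos",np.round(o["eef_pos"],4),"rot",np.round(o["tool_rot"],4),"F",np.round(o["contact_force"],1),"w",round(o["gripper_width"],3),"gf",round(o["grasp_force"],1),"q",np.round(o["q"],2))
    return o
def rel(p,q=None):
    """offset,angular from current pose to world TCP p, quat q(wxyz)"""
    o=bot.get_obs(); Rc=R.from_quat(np.roll(o["tool_rot"],-1))
    off=Rc.inv().apply(np.array(p)-o["eef_pos"])
    ang=(Rc.inv()*R.from_quat(np.roll(q,-1))).as_rotvec()/(np.pi/4) if q is not None else np.zeros(3)
    print("off",np.round(off,4),"ang",np.round(ang,4))
def down(yaw):
    """quat wxyz tool down with tool x at yaw in world"""
    r=R.from_euler('z',yaw)*R.from_euler('x',np.pi); return np.roll(r.as_quat(),1)
E
python3 - <<'E'
from h import *
o=st(); print(R.from_quat(np.roll(o["tool_rot"],-1)).as_matrix().round(3))
for n in ["scene","side","wrist"]:
    m=optics.camera_model(n); cv2.imwrite(f"pics/{n}0.png",optics.read_camera(n))
    print(n,m["fx"],m["fy"],m["cx"],m["cy"],[k for k in m]);print(np.round(m["cam_to_world"],3))
E
```

```text
pics
t 0.0 pos [0.2576 0.6234 0.3029] rot [-1.000e-04  1.947e-01  9.809e-01 -9.000e-04] F [ 0.  -0.5 -0.4] w 1.004 gf 0.0 q [-1.29  0.48  0.02  1.56 -0.01  1.11 -0.08]
[[-0.924  0.382 -0.001]
 [ 0.382  0.924 -0.002]
 [-0.    -0.002 -1.   ]]
scene 472.1828754551793 472.1828754551793 318.710131726924 198.82079177213458 ['fx', 'fy', 'cx', 'cy', 'cam_to_world']
[[ 0.028 -0.854  0.519  1.336]
 [ 1.     0.03  -0.004  0.067]
 [-0.012  0.519  0.855  1.373]
 [ 0.     0.     0.     1.   ]]
side 490.6782841763412 490.6782841763412 316.6178129616469 196.11673085839874 ['fx', 'fy', 'cx', 'cy', 'cam_to_world']
[[ 0.973 -0.149  0.179  0.812]
 [ 0.232  0.678 -0.697 -0.919]
 [-0.018  0.72   0.694  1.104]
 [ 0.     0.     0.     1.   ]]
wrist 309.70691628693146 309.70691628693146 318.6907026833485 202.36859953613873 ['fx', 'fy', 'cx', 'cy', 'cam_to_world']
[[ 0.382 -0.882 -0.275  0.186]
 [ 0.924  0.364  0.116  0.653]
 [-0.002 -0.299  0.954  0.372]
 [ 0.     0.     0.     1.   ]]
```

View pics/scene0.png

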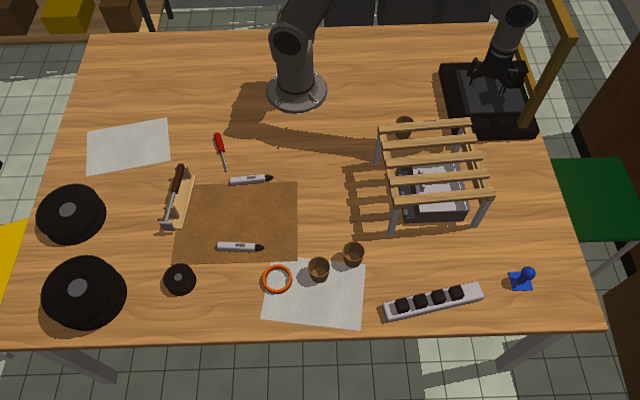

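View pics/side0.png

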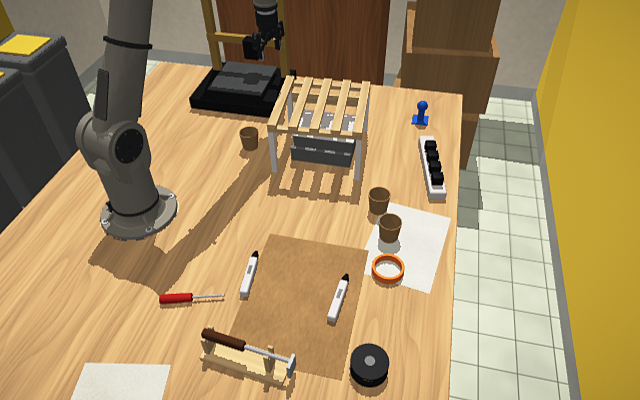

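The scene view shows two pens near (250,180) and (240,246), the rest and hook at (178,195), the shelf at (435,165) with its tote, cups at (353,252) and (318,268), tape at (277,279) and the driver at (219,150). The shelf opens towards -y.

```bash
python3 - <<'E'
from h import *
s=cv2.imread("pics/scene0.png");d=cv2.imread("pics/side0.png")
a=cv2.resize(s[110:250,340:500],(400,350),interpolation=cv2.INTER_CUBIC) #2.5
b=cv2.resize(s[130:260,150:310],(400,325)[:2],interpolation=cv2.INTER_CUBIC)[:250]
c=cv2.resize(d[70:210,230:390],(400,350),interpolation=cv2.INTER_CUBIC)
e=cv2.resize(d[300:400,180:340],(400,250),interpolation=cv2.INTER_CUBIC)
cv2.imwrite("pics/c1.png",np.vstack([np.hstack([a,c]),np.hstack([b,e])]))
# pens: white masks
for n,im in [("scene",s),("side",d)]:
    hsv=cv2.cvtColor(im,cv2.COLOR_BGR2HSV)
    for nm,mk in [("white",cv2.inRange(hsv,(0,0,170),(180,60,255))),("red",cv2.inRange(hsv,(0,150,60),(6,255,255))),("orange",cv2.inRange(hsv,(7,200,150),(16,255,255)))]:
        k,l,stt,ce=cv2.connectedComponentsWithStats(mk)
        for i in range(1,k):
            if 60<stt[i,4]<2500: print(n,nm,stt[i],ce[i].round(1),onplane(n,*ce[i],0.024 if nm!="red" else 0.015)[:2])
for n,l in [("scene",[(353,252),(318,268),(403,125)]),("side",[(379,200),(390,228),(249,138)])]:
    for p in l: print(n,p,onplane(n,*p,0.035))
E
```

```text
scene white [420 167  25   7  79] [431.9 169.6] [0.4123 0.4688]
scene white [423 184  28   9 137] [436.4 187.7] [0.4869 0.4728]
scene white [419 203  37   8 226] [438.1 206.9] [0.562  0.4664]
scene white [267 271  19  18 241] [275.9 279.8] [ 0.7994 -0.0639]
scene white [385 283  99  35 407] [450.9 297.2] [0.871 0.455]
scene white [482 372  34  24 433] [495.9 386.1] [1.1212 0.5323]
scene white [446 379  35  18 442] [464.9 389. ] [1.1261 0.4481]
scene red [214 133  11  20 122] [218.7 142. ] [ 0.2564 -0.2832]
scene orange [263 265  29  27 156] [276.6 277.7] [ 0.7926 -0.0617]
side white [145  60  16  18 129] [150.7  65.9] [-0.376   0.8152]
side white [87 93  8 18 86] [90.7 99.3] [-0.4894  0.518 ]
side white [ 479   97   55   28 1060] [508.7 110.5] [1.1424 0.7805]
side white [419 136  28  57 297] [429.4 165.6] [0.8707 0.3902]
side white [364 224  19  52 440] [371.9 249.3] [ 0.7381 -0.0131]
side white [239 257  18  35 257] [247.7 274.8] [ 0.4221 -0.1758]
side white [376 263  24  14 247] [387.4 269.7] [ 0.7902 -0.0756]
side white [327 280  20  38 300] [336.8 299.2] [ 0.6748 -0.1993]
side white [245 345  50  24 165] [275.  355.3] [ 0.5635 -0.3862]
side white [518 375  41  25 834] [536.8 388.7] [ 1.1587 -0.3329]
side white [559 383  11  17 154] [564.  391.5] [ 1.2165 -0.3259]
side red [159 293  34  11 273] [175.  297.8] [ 0.2551 -0.2834]
scene (353, 252) [0.7201 0.1747 0.035 ]
scene (318, 268) [0.7698 0.0648 0.035 ]
scene (403, 125) [0.219  0.3905 0.035 ]
side (379, 200) [0.7299 0.1784 0.035 ]
side (390, 228) [0.778  0.0691 0.035 ]
side (249, 138) [0.2299 0.3942 0.035 ]
```

View pics/c1.png

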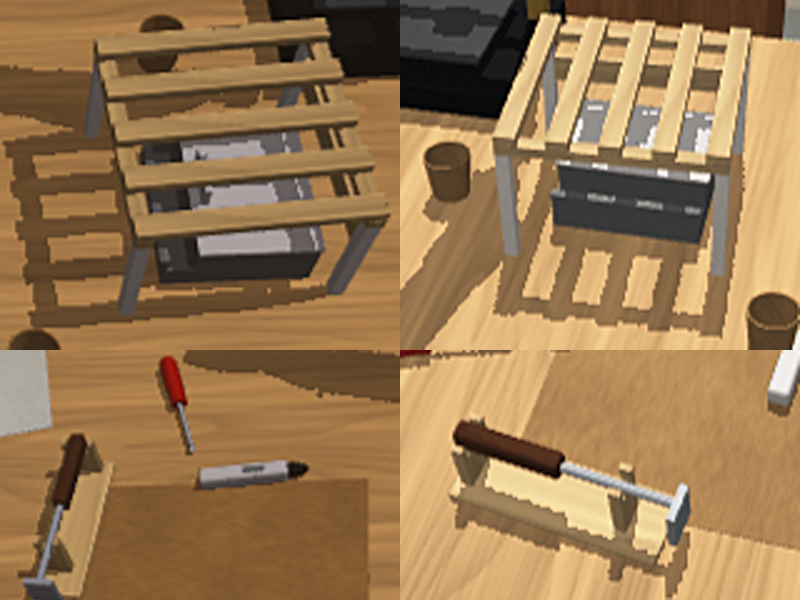

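The crops show the shelf front edge in side from about (268,126) to (364,134), the hook handle centre at side (224,339) and scene (178,178), and the prong at side (291,372).

```bash
cat >> h.py <<'E'
def tri(n1,p1,n2,p2):
    o1,d1=ray(n1,*p1);o2,d2=ray(n2,*p2)
    A=np.stack([d1,-d2],1); t=np.linalg.lstsq(A,o2-o1,rcond=None)[0]
    a=o1+t[0]*d1;b=o2+t[1]*d2; return np.round((a+b)/2,4),round(np.linalg.norm(a-b),4)
E
python3 - <<'E'
from h import *
a=lambda X,Y:(340+X/2.5,110+Y/2.5); c=lambda X,Y:(230+(X-400)/2.5,70+Y/2.5)
b=lambda X,Y:(150+X/2.5,130+(Y-350)/2.5); e=lambda X,Y:(180+(X-400)/2.5,300+(Y-350)/2.5)
print("handle rear",tri("scene",b(77,437),"side",e(457,432)))
print("handle front",tri("scene",b(60,505),"side",e(563,467)))
print("prong top",tri("scene",b(42,580),"side",e(680,490)))
print("shelf z.2 scene",[onplane("scene",*a(*p),.2)[:2].tolist() for p in [(97,40),(132,215),(322,20),(385,208)]])
print("shelf z.2 side",[onplane("side",*c(*p),.2)[:2].tolist() for p in [(497,138),(735,155),(542,15),(750,30)]])
print("legs feet scene",[onplane("scene",*a(*p),0)[:2].tolist() for p in [(92,136),(128,312),(338,292)]])
print("legs feet side",[onplane("side",*c(*p),0)[:2].tolist() for p in [(511,254),(720,275)]])
print("tote lip z.06 side",[onplane("side",*c(*p),.06)[:2].tolist() for p in [(553,192),(704,212)]])
print("tote front bottom z0 side",[onplane("side",*c(*p),.0)[:2].tolist() for p in [(553,226),(698,242)]])
print("tote bottom scene z0",[onplane("scene",*a(*p),.0)[:2].tolist() for p in [(158,283),(312,277)]])
print("pen1",onplane("scene",*b(200,478),.012),onplane("scene",*b(308,468),.012))
print("pen2",onplane("scene",217,245,.012),onplane("scene",264,247,.012))
print("pens side",[onplane("side",*p,.012)[:2].tolist() for p in [(243,296),(256,252),(331,321),(346,275)]])
E
```

```text
handle rear (array([ 0.3903, -0.3908,  0.067 ]), np.float64(0.0016))
handle front (array([ 0.4988, -0.4008,  0.0643]), np.float64(0.0008))
prong top (array([ 0.6145, -0.4048,  0.0746]), np.float64(0.0025))
shelf z.2 scene [[0.358, 0.2729], [0.6218, 0.2888], [0.3359, 0.5657], [0.6227, 0.5838]]
shelf z.2 side [[0.359, 0.2671], [0.6555, 0.2941], [0.3327, 0.5649], [0.6283, 0.5848]]
legs feet scene [[0.3665, 0.2843], [0.6471, 0.3053], [0.6274, 0.5823]]
legs feet side [[0.3585, 0.2757], [0.6452, 0.2942]]
tote lip z.06 side [[0.4018, 0.3468], [0.6116, 0.3478]]
tote front bottom z0 side [[0.3988, 0.3455], [0.6039, 0.3547]]
tote bottom scene z0 [[0.6059, 0.3493], [0.604, 0.5527]]
pen1 [ 0.4274 -0.2308  0.012 ] [ 0.4162 -0.0816  0.012 ]
pen2 [ 0.6705 -0.2554  0.012 ] [ 0.6826 -0.105   0.012 ]
pens side [[0.4285, -0.2364], [0.4143, -0.0854], [0.6722, -0.2587], [0.6819, -0.109]]
```

```bash
cat >> h.py <<'E'
def plan(wps,rot=None,pos=None):
    """wps: list of (tcp xyz, quat wxyz); print chained deltas"""
    o=bot.get_obs(); p=np.array(o["eef_pos"]); r=R.from_quat(np.roll(o["tool_rot"],-1))
    for P,q in wps:
        P=np.array(P,float); rn=R.from_quat(np.roll(q,-1))
        print(np.round(P,3),"off",np.round(r.inv().apply(P-p),4).tolist(),"ang",np.round((r.inv()*rn).as_rotvec()/(np.pi/4),4).tolist(),"rows>=",round(max(np.linalg.norm(P-p)/.05,np.degrees((r.inv()*rn).magnitude())/8.59),1))
        p,r=P,rn
E
python3 - <<'E'
from h import *
plan([((.38,.45,.36),down(2.2)),((.50,.24,.36),down(1.6)),((.54,.02,.34),down(1.0)),((.52,-.2,.30),down(.4)),((.445,-.396,.25),down(-.08))])
E
```

```text
[0.38 0.45 0.36] off [-0.1794, -0.1137, -0.0567] ang [-0.0017, 0.0006, 0.7001] rows>= 4.4
[0.5  0.24 0.36] off [-0.2404, -0.0266, -0.0] ang [0.0, -0.0, 0.7639] rows>= 4.8
[0.54 0.02 0.34] off [-0.2211, 0.0336, 0.02] ang [-0.0, -0.0, 0.7639] rows>= 4.5
[ 0.52 -0.2   0.3 ] off [-0.1959, 0.102, 0.04] ang [0.0, -0.0, 0.7639] rows>= 4.5
[ 0.445 -0.396  0.25 ] off [-0.1454, 0.1513, 0.05] ang [0.0, -0.0, 0.6112] rows>= 4.3
```

Call:
{"api": "drive_tool", "payload": {"deltas": [{"gripper":0,"offset":[-0.18,-0.114,-0.057],"angular":[0,0,0.7]},{"gripper":0,"offset":[-0.18,-0.114,-0.057],"angular":[0,0,0.7]},{"gripper":0,"offset":[-0.18,-0.114,-0.057],"angular":[0,0,0.7]},{"gripper":0,"offset":[-0.18,-0.114,-0.057],"angular":[0,0,0.7]},{"gripper":0,"offset":[-0.18,-0.114,-0.057],"angular":[0,0,0.7]}]}}

```text
t: 0.65
eef_pos: [0.3845, 0.4451, 0.3623]
tool_rot: [0.001, 0.458, 0.889, 0.0]
contact_force: [0.5, 1.4, -0.7]
gripper_width: 1.001
grasp_force: 0.0
```

Call:
{"api": "drive_tool", "payload": {"deltas": [{"gripper":0,"offset":[-0.24,-0.027,0],"angular":[0,0,0.764]},{"gripper":0,"offset":[-0.24,-0.027,0],"angular":[0,0,0.764]},{"gripper":0,"offset":[-0.24,-0.027,0],"angular":[0,0,0.764]},{"gripper":0,"offset":[-0.24,-0.027,0],"angular":[0,0,0.764]},{"gripper":0,"offset":[-0.24,-0.027,0],"angular":[0,0,0.764]}]}}

```text
t: 1.15
eef_pos: [0.5009, 0.2368, 0.3609]
tool_rot: [0.0, 0.699, 0.715, -0.0]
contact_force: [0.1, 0.6, 0.9]
gripper_width: 0.998
grasp_force: 0.0
```

Call:
{"api": "drive_tool", "payload": {"deltas": [{"gripper":0,"offset":[-0.221,0.034,0.02],"angular":[0,0,0.764]},{"gripper":0,"offset":[-0.221,0.034,0.02],"angular":[0,0,0.764]},{"gripper":0,"offset":[-0.221,0.034,0.02],"angular":[0,0,0.764]},{"gripper":0,"offset":[-0.221,0.034,0.02],"angular":[0,0,0.764]},{"gripper":0,"offset":[-0.221,0.034,0.02],"angular":[0,0,0.764]}]}}

```text
t: 1.65
eef_pos: [0.5401, 0.0147, 0.3408]
tool_rot: [0.001, 0.88, 0.475, -0.0]
contact_force: [0.5, -0.0, 0.0]
gripper_width: 1.003
grasp_force: 0.0
```

Call:
{"api": "drive_tool", "payload": {"deltas": [{"gripper":0,"offset":[-0.196,0.102,0.04],"angular":[0,0,0.764]},{"gripper":0,"offset":[-0.196,0.102,0.04],"angular":[0,0,0.764]},{"gripper":0,"offset":[-0.196,0.102,0.04],"angular":[0,0,0.764]},{"gripper":0,"offset":[-0.196,0.102,0.04],"angular":[0,0,0.764]},{"gripper":0,"offset":[-0.196,0.102,0.04],"angular":[0,0,0.764]}]}}

```text
t: 2.15
eef_pos: [0.5185, -0.2046, 0.3004]
tool_rot: [0.001, 0.981, 0.194, -0.001]
contact_force: [0.1, 0.2, -0.2]
gripper_width: 0.998
grasp_force: 0.0
```

Call:
{"api": "drive_tool", "payload": {"deltas": [{"gripper":0,"offset":[-0.145,0.151,0.05],"angular":[0,0,0.611]},{"gripper":0,"offset":[-0.145,0.151,0.05],"angular":[0,0,0.611]},{"gripper":0,"offset":[-0.145,0.151,0.05],"angular":[0,0,0.611]},{"gripper":0,"offset":[-0.145,0.151,0.05],"angular":[0,0,0.611]},{"gripper":0,"offset":[-0.145,0.151,0.05],"angular":[0,0,0.611]},{"gripper":0,"offset":[-0.145,0.151,0.05],"angular":[0,0,0.611]}]}}

```text
$.deltas: bad value
```

Call:
{"api": "drive_tool", "payload": {"deltas": [{"gripper":0,"offset":[-0.145,0.147,0.05],"angular":[0,0,0.611]},{"gripper":0,"offset":[-0.145,0.147,0.05],"angular":[0,0,0.611]},{"gripper":0,"offset":[-0.145,0.147,0.05],"angular":[0,0,0.611]},{"gripper":0,"offset":[-0.145,0.147,0.05],"angular":[0,0,0.611]},{"gripper":0,"offset":[-0.145,0.147,0.05],"angular":[0,0,0.611]}]}}

```text
t: 2.65
eef_pos: [0.4396, -0.3968, 0.2501]
tool_rot: [0.001, 0.999, -0.044, -0.001]
contact_force: [-1.3, 0.2, 0.1]
gripper_width: 1.0
grasp_force: 0.0
```

Call:
{"api": "drive_tool", "payload": {"deltas": [{"gripper":0,"offset":[0,0,0],"angular":[0,0,0]}]}}

```text
t: 2.75
eef_pos: [0.442, -0.394, 0.2504]
tool_rot: [0.0, 0.999, -0.042, -0.001]
contact_force: [-0.5, 0.6, -0.3]
gripper_width: 1.001
grasp_force: 0.0
```

```bash
python3 - <<'E'
from h import *
st(); m=optics.camera_model("wrist"); im=optics.read_camera("wrist"); cv2.imwrite("pics/w1.png",im)
hsv=cv2.cvtColor(im,cv2.COLOR_BGR2HSV)
print(proj("wrist",(.445,-.396,.077)), [proj("wrist",p) for p in [(.39,-.391,.067),(.499,-.401,.065),(.61,-.405,.07)]])
E
```

```text
t 2.75 pos [ 0.442  -0.394   0.2504] rot [ 2.000e-04  9.991e-01 -4.230e-02 -8.000e-04] F [-0.5  0.6 -0.3] w 1.001 gf 0.0 q [ 0.    0.52  0.85  1.85 -0.47  0.98 -0.6 ]
[323.6 199.4] [array([322.5, 254.2]), array([324.3, 131.7]), array([318.2,  -0.6])]
```

View pics/w1.png

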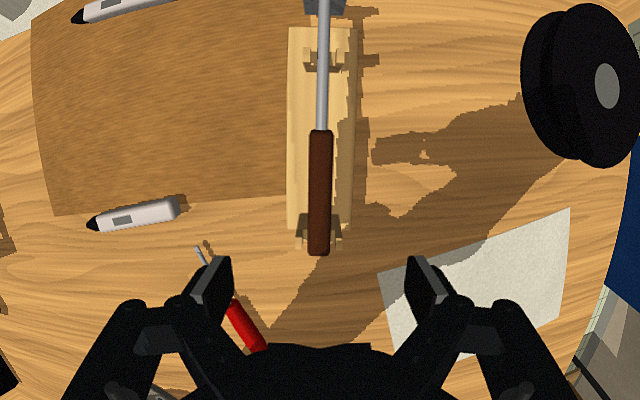

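The wrist view shows the handle from (318,255) to (321,130), with the rod running to the prong at (325,5). It lies about 3 px left of where I predicted.

```bash
python3 - <<'E'
from h import *
m=optics.camera_model("wrist"); im=cv2.imread("pics/w1.png").astype(int)
B,G,Rr=im[...,0],im[...,1],im[...,2]
mk=((Rr<120)&(Rr>G*1.6)&(Rr>45)&(B<70)).astype(np.uint8); mk[:, :295]=0; mk[:,345:]=0; mk[260:]=0; mk[:125]=0
mk=cv2.morphologyEx(mk,cv2.MORPH_OPEN,np.ones((5,5)))
ys,xs=np.nonzero(mk); print(xs.min(),xs.max(),ys.min(),ys.max())
P=np.array([onplane("wrist",x,np.mean([0,0])+y,.077,m)[:2] for y in range(135,205,5) for x in [xs[ys==y].mean()]])
d=np.polyfit(P[:,0],P[:,1],1); yaw=np.arctan(d[0]); print("yaw",yaw,"y at .445",np.polyval(d,.445))
f=onplane("wrist",321,ys.min(),.077,m); print("front",f, "prong",onplane("wrist",325,5,.075,m))
c=f[:2]-.055*np.array([np.cos(yaw),np.sin(yaw)]); print("centre",c)
g=c-.012*np.array([np.cos(yaw),np.sin(yaw)])
plan([((*g,.20),down(yaw)),((*g,.119),down(yaw))])
E
```

```text
308 330 132 255
yaw -0.10478284381090834 y at .445 -0.3917528997774154
front [ 0.4999 -0.3983  0.077 ] prong [ 0.6028 -0.4098  0.075 ]
centre [ 0.44520166 -0.39254748]
[ 0.433 -0.391  0.2  ] off [-0.0104, 0.0001, 0.0506] ang [-0.0007, 0.0008, 0.0299] rows>= 1.0
[ 0.433 -0.391  0.119] off [-0.0, -0.0, 0.081] ang [0.0, 0.0, 0.0] rows>= 1.6
```

Call:
{"api": "drive_tool", "payload": {"deltas": [{"gripper":0,"offset":[-0.01,0,0.05],"angular":[0,0,0.03]},{"gripper":0,"offset":[-0.01,0,0.05],"angular":[0,0,0.03]},{"gripper":0,"offset":[-0.01,0,0.09],"angular":[0,0,0.03]},{"gripper":0,"offset":[-0.01,0,0.131],"angular":[0,0,0.03]},{"gripper":0,"offset":[-0.01,0,0.131],"angular":[0,0,0.03]}]}}

```text
t: 3.3
eef_pos: [0.4341, -0.3875, 0.117]
tool_rot: [-0.003, 0.999, -0.05, -0.003]
contact_force: [0.3, 0.8, -0.1]
gripper_width: 1.0
grasp_force: 0.0
```

Call:
{"api": "drive_tool", "payload": {"deltas": [{"gripper":160,"offset":[0,0,0],"angular":[0,0,0]},{"gripper":255,"offset":[0,0,0],"angular":[0,0,0]},{"gripper":255,"offset":[0,0,0],"angular":[0,0,0]},{"gripper":255,"offset":[0,0,0],"angular":[0,0,0]},{"gripper":255,"offset":[0,0,0],"angular":[0,0,0]}], "grip_force": 80}}

```text
t: 3.8
eef_pos: [0.4346, -0.3917, 0.1214]
tool_rot: [0.0, 0.999, -0.052, 0.001]
contact_force: [-0.4, 1.1, 5.7]
gripper_width: 0.223
grasp_force: 78.1
```

Call:
{"api": "drive_tool", "payload": {"deltas": [{"gripper":255,"offset":[0,0,0],"angular":[0,0,0]},{"gripper":255,"offset":[0,0,0],"angular":[0,0,0]},{"gripper":255,"offset":[0,0,0],"angular":[0,0,0]},{"gripper":255,"offset":[0,0,0],"angular":[0,0,0]},{"gripper":255,"offset":[0,0,0],"angular":[0,0,0]}]}}

```text
t: 4.3
eef_pos: [0.4346, -0.3917, 0.1213]
tool_rot: [0.0, 0.999, -0.052, 0.001]
contact_force: [-0.6, 2.4, 8.5]
gripper_width: 0.219
grasp_force: 78.4
```

```bash
python3 - <<'E'
from h import *
o=st(); o_=np.array(o["eef_pos"]); print(o_[2]-.054)
E
```

```text
t 4.3 pos [ 0.4346 -0.3917  0.1213] rot [ 2.000e-04  9.987e-01 -5.170e-02  1.000e-03] F [-0.6  2.4  8.5] w 0.219 gf 78.4 q [ 0.12  0.68  0.7   1.95 -0.64  0.75 -0.48]
0.06732971529735876
```

```bash
python3 - <<'E'
from h import *
plan([((.4346,-.3917,.25),down(-.1035)),((.50,-.25,.26),down(.45)),((.53,-.10,.25),down(1.05)),((.526,.0,.21),down(1.62)),((.52,.09,.176),down(1.62))])
E
```

```text
[ 0.435 -0.392  0.25 ] off [0.0002, 0.0001, -0.1287] ang [0.0004, -0.0026, 0.0] rows>= 2.6
[ 0.5  -0.25  0.26] off [0.0504, -0.1477, -0.01] ang [-0.0, 0.0, -0.7047] rows>= 3.7
[ 0.53 -0.1   0.25] off [0.0923, -0.122, 0.01] ang [0.0, 0.0, -0.7639] rows>= 4.0
[0.526 0.    0.21 ] off [0.0848, -0.0532, 0.04] ang [0.0, 0.0, -0.7257] rows>= 3.8
[0.52  0.09  0.176] off [0.0902, -0.0016, 0.034] ang [0.0, 0.0, 0.0] rows>= 1.9
```

Call:
{"api": "drive_tool", "payload": {"deltas": [{"gripper":255,"offset":[0,0,-0.015],"angular":[0,0,0]},{"gripper":255,"offset":[0,0,-0.035],"angular":[0,0,0]},{"gripper":255,"offset":[0,0,-0.07],"angular":[0,0,0]},{"gripper":255,"offset":[0,0,-0.11],"angular":[0,0,0]},{"gripper":255,"offset":[0,0,-0.129],"angular":[0,0,0]}]}}

```text
t: 4.8
eef_pos: [0.4341, -0.3923, 0.2528]
tool_rot: [0.001, 0.999, -0.052, 0.001]
contact_force: [1.2, -0.1, -2.8]
gripper_width: 0.216
grasp_force: 78.2
```

Call:
{"api": "drive_tool", "payload": {"deltas": [{"gripper":255,"offset":[0.01,-0.03,-0.002],"angular":[0,0,-0.14]},{"gripper":255,"offset":[0.02,-0.06,-0.004],"angular":[0,0,-0.28]},{"gripper":255,"offset":[0.03,-0.09,-0.006],"angular":[0,0,-0.42]},{"gripper":255,"offset":[0.04,-0.12,-0.008],"angular":[0,0,-0.56]},{"gripper":255,"offset":[0.05,-0.148,-0.01],"angular":[0,0,-0.705]}]}}

```text
t: 5.3
eef_pos: [0.499, -0.2478, 0.2597]
tool_rot: [-0.0, 0.974, 0.225, -0.0]
contact_force: [0.0, 0.0, -1.8]
gripper_width: 0.219
grasp_force: 78.3
```

Call:
{"api": "drive_tool", "payload": {"deltas": [{"gripper":255,"offset":[0.018,-0.024,0.002],"angular":[0,0,-0.153]},{"gripper":255,"offset":[0.037,-0.049,0.004],"angular":[0,0,-0.306]},{"gripper":255,"offset":[0.055,-0.073,0.006],"angular":[0,0,-0.458]},{"gripper":255,"offset":[0.074,-0.098,0.008],"angular":[0,0,-0.611]},{"gripper":255,"offset":[0.092,-0.122,0.01],"angular":[0,0,-0.764]}]}}

```text
t: 5.8
eef_pos: [0.5285, -0.0983, 0.2496]
tool_rot: [0.0, 0.864, 0.503, -0.0]
contact_force: [1.1, -0.2, -1.8]
gripper_width: 0.219
grasp_force: 78.3
```

Call:
{"api": "drive_tool", "payload": {"deltas": [{"gripper":255,"offset":[0.017,-0.011,0.008],"angular":[0,0,-0.145]},{"gripper":255,"offset":[0.034,-0.021,0.016],"angular":[0,0,-0.29]},{"gripper":255,"offset":[0.051,-0.032,0.024],"angular":[0,0,-0.435]},{"gripper":255,"offset":[0.068,-0.042,0.032],"angular":[0,0,-0.58]},{"gripper":255,"offset":[0.085,-0.053,0.04],"angular":[0,0,-0.726]}]}}

```text
t: 6.3
eef_pos: [0.5249, 0.0011, 0.2094]
tool_rot: [0.0, 0.688, 0.726, -0.0]
contact_force: [-0.4, -0.3, -1.5]
gripper_width: 0.223
grasp_force: 78.3
```

Call:
{"api": "drive_tool", "payload": {"deltas": [{"gripper":255,"offset":[0.02,0,0.007],"angular":[0,0,0]},{"gripper":255,"offset":[0.045,-0.001,0.017],"angular":[0,0,0]},{"gripper":255,"offset":[0.07,-0.001,0.027],"angular":[0,0,0]},{"gripper":255,"offset":[0.09,-0.002,0.034],"angular":[0,0,0]},{"gripper":255,"offset":[0.09,-0.002,0.034],"angular":[0,0,0]}]}}

```text
t: 6.8
eef_pos: [0.5177, 0.0936, 0.1746]
tool_rot: [-0.001, 0.688, 0.726, -0.0]
contact_force: [0.0, -0.1, -1.2]
gripper_width: 0.215
grasp_force: 78.1
```

```bash
python3 - <<'E'
from h import *
o=st(); s=optics.read_camera("scene");d=optics.read_camera("side")
a=cv2.resize(s[110:270,340:500],(400,400),interpolation=cv2.INTER_CUBIC)
c=cv2.resize(d[70:230,230:390],(400,400),interpolation=cv2.INTER_CUBIC)
cv2.imwrite("pics/c2.png",np.hstack([a,c]))
plan([((.514,.183,.176),down(1.62)),((.514,.183,.13),down(1.62))])
E
```

```text
t 6.8 pos [0.5177 0.0936 0.1746] rot [-7.000e-04  6.877e-01  7.260e-01 -5.000e-04] F [ 0.  -0.1 -1.2] w 0.215 gf 78.1 q [-0.58  0.42  0.35  2.04 -0.22  0.72 -0.04]
[0.514 0.183 0.176] off [0.0928, 0.0, -0.0007] ang [0.0001, 0.001, 0.001] rows>= 1.9
[0.514 0.183 0.13 ] off [0.0, -0.0, 0.046] ang [0.0, 0.0, 0.0] rows>= 0.9
```

View pics/c2.png

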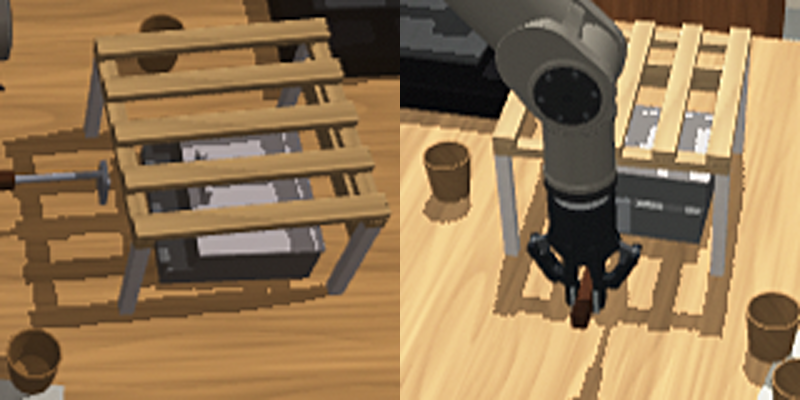

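The scene crop shows the prong at (103,180), just in front of the shelf, and the dark pocket between the slats at X 142–190. I'll check these numbers next.

```bash
python3 - <<'E'
from h import *
a=lambda X,Y:(340+X/2.5,110+Y/2.5)
q=proj("scene",(.509,.274,.1)); print("prong exp crop",(q-[340,110])*2.5)
for X,Y in [(142,150),(142,165),(155,218),(155,240)]: print(X,Y,onplane("scene",*a(X,Y),.06))
for X,Y in [(192,155),(195,240),(197,165),(320,245)]: print("lid",X,Y,onplane("scene",*a(X,Y),.081))
E
```

```text
prong exp crop [101.5 181.5]
142 150 [0.4344 0.34   0.06  ]
142 165 [0.4587 0.3372 0.06  ]
155 218 [0.5422 0.3446 0.06  ]
155 240 [0.5752 0.3407 0.06  ]
lid 192 155 [0.4593 0.4006 0.081 ]
lid 195 240 [0.5892 0.3867 0.081 ]
lid 197 165 [0.4754 0.405  0.081 ]
lid 320 245 [0.602  0.5427 0.081 ]
```

Call:
{"api": "drive_tool", "payload": {"deltas": [{"gripper":255,"offset":[0.03,0,0],"angular":[0,0,0]},{"gripper":255,"offset":[0.055,0,0],"angular":[0,0,0]},{"gripper":255,"offset":[0.075,0,0],"angular":[0,0,0]},{"gripper":255,"offset":[0.092,0,0],"angular":[0,0,0]},{"gripper":255,"offset":[0.092,0,0],"angular":[0,0,0]}]}}

```text
t: 7.4
eef_pos: [0.5143, 0.1843, 0.1754]
tool_rot: [-0.0, 0.689, 0.725, 0.001]
contact_force: [-1.1, -0.0, -1.2]
gripper_width: 0.222
grasp_force: 78.2
```

Call:
{"api": "drive_tool", "payload": {"deltas": [{"gripper":255,"offset":[0,0,0.012],"angular":[0,0,0]},{"gripper":255,"offset":[0,0,0.024],"angular":[0,0,0]},{"gripper":255,"offset":[0,0,0.036],"angular":[0,0,0]},{"gripper":255,"offset":[0,0,0.047],"angular":[0,0,0]},{"gripper":255,"offset":[0,0,0.047],"angular":[0,0,0]}]}}

```text
t: 7.9
eef_pos: [0.513, 0.1816, 0.1258]
tool_rot: [-0.001, 0.69, 0.724, -0.002]
contact_force: [0.2, 0.5, -1.4]
gripper_width: 0.217
grasp_force: 78.1
```

Call:
{"api": "drive_tool", "payload": {"deltas": [{"gripper":255,"offset":[-0.008,0,0],"angular":[0,0,0]},{"gripper":255,"offset":[-0.016,0,0],"angular":[0,0,0]},{"gripper":255,"offset":[-0.024,0,0],"angular":[0,0,0]},{"gripper":255,"offset":[-0.032,0,0],"angular":[0,0,0]},{"gripper":255,"offset":[-0.04,0,0],"angular":[0,0,0]}]}}

```text
t: 8.4
eef_pos: [0.5162, 0.142, 0.1282]
tool_rot: [-0.0, 0.689, 0.724, 0.0]
contact_force: [0.6, 3.6, -1.9]
gripper_width: 0.222
grasp_force: 78.3
```

```bash
python3 - <<'E'
from h import *
o=st(); s=optics.read_camera("scene");d=optics.read_camera("side")
a=cv2.resize(s[110:270,340:500],(400,400),interpolation=cv2.INTER_CUBIC)
c=cv2.resize(d[70:230,230:390],(400,400),interpolation=cv2.INTER_CUBIC)
cv2.imwrite("pics/c3.png",np.hstack([a,c]))
E
```

```text
t 8.4 pos [0.5162 0.142  0.1282] rot [-0.000e+00  6.894e-01  7.244e-01  3.000e-04] F [ 0.6  3.6 -1.9] w 0.222 gf 78.3 q [-0.63  0.51  0.31  2.04 -0.25  0.63 -0.1 ]
```

View pics/c3.png

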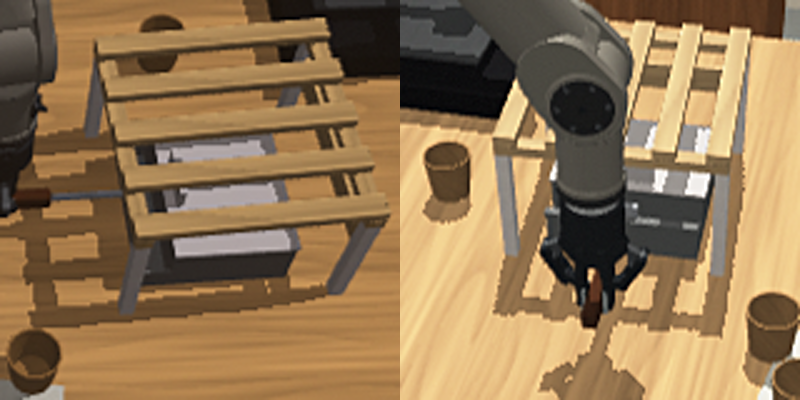

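Hooked: the tote has moved about 25 mm. I'll keep dragging.

Call:
{"api": "drive_tool", "payload": {"deltas": [{"gripper":255,"offset":[-0.012,0,0],"angular":[0,0,0]},{"gripper":255,"offset":[-0.026,0,0],"angular":[0,0,0]},{"gripper":255,"offset":[-0.042,0,0],"angular":[0,0,0]},{"gripper":255,"offset":[-0.058,0,0],"angular":[0,0,0]},{"gripper":255,"offset":[-0.074,0,0],"angular":[0,0,0]}]}}

```text
t: 9.0
eef_pos: [0.5197, 0.067, 0.1279]
tool_rot: [-0.0, 0.69, 0.724, -0.0]
contact_force: [-0.0, 3.3, -1.2]
gripper_width: 0.22
grasp_force: 78.5
```

Call:
{"api": "drive_tool", "payload": {"deltas": [{"gripper":255,"offset":[-0.016,0,0],"angular":[0,0,0]},{"gripper":255,"offset":[-0.032,0,0],"angular":[0,0,0]},{"gripper":255,"offset":[-0.048,0,0],"angular":[0,0,0]},{"gripper":255,"offset":[-0.064,0,0],"angular":[0,0,0]},{"gripper":255,"offset":[-0.08,0,0],"angular":[0,0,0]}]}}

```text
t: 9.5
eef_pos: [0.5234, -0.0129, 0.1279]
tool_rot: [-0.0, 0.69, 0.724, -0.0]
contact_force: [0.4, 3.0, -2.4]
gripper_width: 0.218
grasp_force: 78.5
```

Call:
{"api": "drive_tool", "payload": {"deltas": [{"gripper":255,"offset":[-0.016,0,0],"angular":[0,0,0]},{"gripper":255,"offset":[-0.032,0,0],"angular":[0,0,0]},{"gripper":255,"offset":[-0.048,0,0],"angular":[0,0,0]},{"gripper":255,"offset":[-0.064,0,0],"angular":[0,0,0]},{"gripper":255,"offset":[-0.08,0,0],"angular":[0,0,0]}]}}

```text
t: 10.0
eef_pos: [0.5269, -0.0927, 0.1278]
tool_rot: [-0.0, 0.69, 0.724, -0.0]
contact_force: [0.4, 3.4, -3.0]
gripper_width: 0.223
grasp_force: 78.5
```

Call:
{"api": "drive_tool", "payload": {"deltas": [{"gripper":255,"offset":[-0.016,0,0],"angular":[0,0,0]},{"gripper":255,"offset":[-0.032,0,0],"angular":[0,0,0]},{"gripper":255,"offset":[-0.046,0,0],"angular":[0,0,0]},{"gripper":255,"offset":[-0.058,0,0],"angular":[0,0,0]},{"gripper":255,"offset":[-0.068,0,0],"angular":[0,0,0]}]}}

```text
t: 10.5
eef_pos: [0.5307, -0.1602, 0.1278]
tool_rot: [-0.0, 0.69, 0.724, -0.0]
contact_force: [0.1, 3.9, -2.3]
gripper_width: 0.219
grasp_force: 78.5
```

Call:
{"api": "drive_tool", "payload": {"deltas": [{"gripper":255,"offset":[-0.006,0,0],"angular":[0,0,0]},{"gripper":255,"offset":[-0.01,0,0],"angular":[0,0,0]},{"gripper":255,"offset":[-0.012,0,0],"angular":[0,0,0]},{"gripper":255,"offset":[-0.008,0,0],"angular":[0,0,0]},{"gripper":255,"offset":[0,0,0],"angular":[0,0,0]}]}}

```text
t: 11.0
eef_pos: [0.5312, -0.1597, 0.1281]
tool_rot: [0.001, 0.69, 0.724, -0.0]
contact_force: [0.5, 0.2, -1.5]
gripper_width: 0.216
grasp_force: 78.6
```

```bash
python3 - <<'E'
from h import *
o=st(); s=optics.read_camera("scene");d=optics.read_camera("side")
cv2.imwrite("pics/s4.png",s);cv2.imwrite("pics/d4.png",d)
a=cv2.resize(s[120:280,220:420],(400,320),interpolation=cv2.INTER_CUBIC)
c=cv2.resize(d[110:270,230:430],(400,320),interpolation=cv2.INTER_CUBIC)
cv2.imwrite("pics/c4.png",np.hstack([a,c]))
E
```

```text
t 11.0 pos [ 0.5312 -0.1597  0.1281] rot [ 7.000e-04  6.898e-01  7.240e-01 -2.000e-04] F [ 0.5  0.2 -1.5] w 0.216 gf 78.6 q [-0.06  0.53  0.3   2.   -0.25  0.65  0.46]
```

View pics/c4.png

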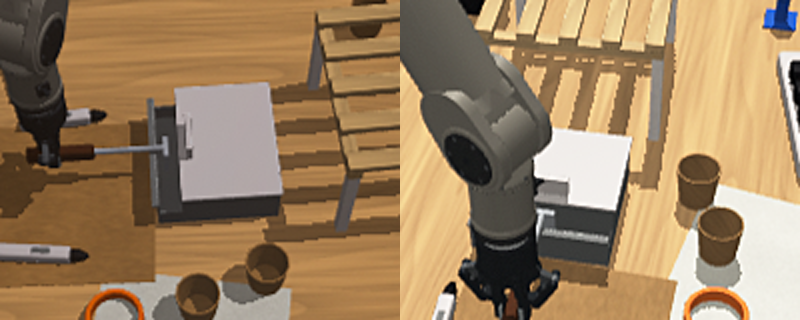

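The tote is out. In the scene crop the lid corners are at (176,88), (270,84), (280,192) and (180,198).

```bash
python3 - <<'E'
from h import *
for X,Y in [(176,88),(270,84),(280,192),(180,198)]: print("lid",onplane("scene",220+X/2,120+Y/2,.081))
for X,Y in [(545,128),(630,138)]: print("side back",onplane("side",230+(X-400)/2,110+Y/2,.081))
h=(.4346,-.3917); 
plan([((.53,-.155,.128),down(1.62)),((.53,-.155,.235),down(1.62)),((.54,-.22,.25),down(1.05)),((.50,-.32,.25),down(.45)),((*h,.22),down(-.1035)),((*h,.125),down(-.1035))])
E
```

```text
lid [0.4137 0.0416 0.081 ]
lid [0.4113 0.1994 0.081 ]
lid [0.6189 0.201  0.081 ]
lid [0.6242 0.0444 0.081 ]
side back [0.4819 0.1958 0.081 ]
side back [0.6172 0.2012 0.081 ]
[ 0.53  -0.155  0.128] off [0.0025, -0.0011, -0.0001] ang [0.0002, -0.0006, 0.003] rows>= 0.1
[ 0.53  -0.155  0.235] off [0.0, 0.0, -0.107] ang [0.0, 0.0, 0.0] rows>= 2.1
[ 0.54 -0.22  0.25] off [-0.0654, 0.0068, -0.015] ang [-0.0, -0.0, 0.7257] rows>= 3.8
[ 0.5  -0.32  0.25] off [-0.1066, 0.0151, 0.0] ang [-0.0, -0.0, 0.7639] rows>= 4.0
[ 0.435 -0.392  0.22 ] off [-0.0901, 0.0361, 0.03] ang [0.0, -0.0, 0.7047] rows>= 3.7
[ 0.435 -0.392  0.125] off [0.0, -0.0, 0.095] ang [0.0, 0.0, 0.0] rows>= 1.9
```

Call:
{"api": "drive_tool", "payload": {"deltas": [{"gripper":255,"offset":[0.004,0,0],"angular":[0,0,0]},{"gripper":255,"offset":[0.004,0,-0.02],"angular":[0,0,0]},{"gripper":255,"offset":[0.004,0,-0.05],"angular":[0,0,0]},{"gripper":255,"offset":[0.003,0,-0.08],"angular":[0,0,0]},{"gripper":255,"offset":[0.002,0,-0.107],"angular":[0,0,0]}]}}

```text
t: 11.6
eef_pos: [0.5309, -0.157, 0.2363]
tool_rot: [0.0, 0.689, 0.724, 0.0]
contact_force: [0.6, -1.0, -1.6]
gripper_width: 0.216
grasp_force: 78.5
```

Call:
{"api": "drive_tool", "payload": {"deltas": [{"gripper":255,"offset":[-0.02,0.001,-0.003],"angular":[0,0,0.145]},{"gripper":255,"offset":[-0.03,0.003,-0.006],"angular":[0,0,0.29]},{"gripper":255,"offset":[-0.04,0.004,-0.009],"angular":[0,0,0.435]},{"gripper":255,"offset":[-0.053,0.006,-0.012],"angular":[0,0,0.58]},{"gripper":255,"offset":[-0.065,0.007,-0.015],"angular":[0,0,0.726]}]}}

```text
t: 12.1
eef_pos: [0.5412, -0.2219, 0.2501]
tool_rot: [0.0, 0.866, 0.499, -0.0]
contact_force: [0.1, 0.4, -1.6]
gripper_width: 0.217
grasp_force: 78.4
```

Call:
{"api": "drive_tool", "payload": {"deltas": [{"gripper":255,"offset":[-0.021,0.003,0],"angular":[0,0,0.153]},{"gripper":255,"offset":[-0.043,0.006,0],"angular":[0,0,0.306]},{"gripper":255,"offset":[-0.064,0.009,0],"angular":[0,0,0.458]},{"gripper":255,"offset":[-0.085,0.012,0],"angular":[0,0,0.611]},{"gripper":255,"offset":[-0.107,0.015,0],"angular":[0,0,0.764]}]}}

```text
t: 12.6
eef_pos: [0.5006, -0.3222, 0.2498]
tool_rot: [-0.0, 0.975, 0.221, -0.0]
contact_force: [-1.2, -0.5, -2.1]
gripper_width: 0.221
grasp_force: 78.4
```

Call:
{"api": "drive_tool", "payload": {"deltas": [{"gripper":255,"offset":[-0.022,0.009,0.007],"angular":[0,0,0.176]},{"gripper":255,"offset":[-0.045,0.018,0.015],"angular":[0,0,0.352]},{"gripper":255,"offset":[-0.067,0.027,0.022],"angular":[0,0,0.528]},{"gripper":255,"offset":[-0.09,0.036,0.03],"angular":[0,0,0.705]},{"gripper":255,"offset":[-0.09,0.036,0.03],"angular":[0,0,0.705]}]}}

```text
t: 13.1
eef_pos: [0.4319, -0.3956, 0.2192]
tool_rot: [0.001, 0.998, -0.056, -0.002]
contact_force: [-0.7, -0.7, -1.2]
gripper_width: 0.219
grasp_force: 78.6
```

Call:
{"api": "drive_tool", "payload": {"deltas": [{"gripper":255,"offset":[0,0,0],"angular":[0,0,0]},{"gripper":255,"offset":[0,0,0],"angular":[0,0,0]}]}}

```text
t: 13.3
eef_pos: [0.4366, -0.3926, 0.22]
tool_rot: [-0.0, 0.999, -0.05, 0.0]
contact_force: [0.4, -0.0, -1.7]
gripper_width: 0.22
grasp_force: 78.6
```

```bash
python3 - <<'E'
from h import *
st();h=(.4346,-.3917); cv2.imwrite("pics/d5.png",optics.read_camera("side"))
plan([((*h,.15),down(-.1035)),((*h,.122),down(-.1035))])
E
```

```text
t 13.3 pos [ 0.4366 -0.3926  0.22  ] rot [-3.000e-04  9.987e-01 -5.030e-02  3.000e-04] F [ 0.4 -0.  -1.7] w 0.22 gf 78.6 q [ 0.04  0.54  0.8   1.89 -0.49  0.91 -0.6 ]
[ 0.435 -0.392  0.15 ] off [-0.0023, -0.0006, 0.07] ang [-0.0007, -0.0009, 0.0038] rows>= 1.4
[ 0.435 -0.392  0.122] off [0.0, -0.0, 0.028] ang [0.0, 0.0, 0.0] rows>= 0.6
```

Call:
{"api": "drive_tool", "payload": {"deltas": [{"gripper":255,"offset":[-0.002,-0.001,0.02],"angular":[0,0,0.004]},{"gripper":255,"offset":[-0.002,-0.001,0.045],"angular":[0,0,0.004]},{"gripper":255,"offset":[-0.002,-0.001,0.065],"angular":[0,0,0.004]},{"gripper":255,"offset":[-0.002,-0.001,0.075],"angular":[0,0,0.004]},{"gripper":255,"offset":[-0.002,-0.001,0.075],"angular":[0,0,0.004]}]}}

```text
t: 13.85
eef_pos: [0.4339, -0.3913, 0.1439]
tool_rot: [-0.001, 0.999, -0.053, -0.001]
contact_force: [0.4, -0.5, -0.9]
gripper_width: 0.219
grasp_force: 78.5
```

Call:
{"api": "drive_tool", "payload": {"deltas": [{"gripper":255,"offset":[0,0,0.006],"angular":[0,0,0]},{"gripper":255,"offset":[0,0,0.013],"angular":[0,0,0]},{"gripper":255,"offset":[0,0,0.019],"angular":[0,0,0]},{"gripper":255,"offset":[0,0,0.023],"angular":[0,0,0]},{"gripper":255,"offset":[0,0,0.023],"angular":[0,0,0]}]}}

```text
t: 14.35
eef_pos: [0.4338, -0.3923, 0.1218]
tool_rot: [-0.0, 0.999, -0.053, 0.0]
contact_force: [0.5, -0.3, -0.3]
gripper_width: 0.22
grasp_force: 78.8
```

```bash
python3 - <<'E'
from h import *
st()
E
```

```text
t 14.35 pos [ 0.4338 -0.3923  0.1218] rot [-1.000e-04  9.986e-01 -5.330e-02  1.000e-04] F [ 0.5 -0.3 -0.3] w 0.22 gf 78.8 q [ 0.13  0.67  0.68  1.94 -0.61  0.74 -0.5 ]
```

Call:
{"api": "drive_tool", "payload": {"deltas": [{"gripper":100,"offset":[0,0,0],"angular":[0,0,0]},{"gripper":0,"offset":[0,0,0],"angular":[0,0,0]},{"gripper":0,"offset":[0,0,0],"angular":[0,0,0]},{"gripper":0,"offset":[0,0,0],"angular":[0,0,0]},{"gripper":0,"offset":[0,0,0],"angular":[0,0,0]}]}}

```text
t: 14.85
eef_pos: [0.4337, -0.3923, 0.122]
tool_rot: [0.0, 0.999, -0.053, 0.0]
contact_force: [0.4, 0.3, -0.9]
gripper_width: 0.998
grasp_force: 0.0
```

Call:
{"api": "drive_tool", "payload": {"deltas": [{"gripper":0,"offset":[0,0,-0.01],"angular":[0,0,0]},{"gripper":0,"offset":[0,0,-0.03],"angular":[0,0,0]},{"gripper":0,"offset":[0,0,-0.07],"angular":[0,0,0]},{"gripper":0,"offset":[0,0,-0.12],"angular":[0,0,0]},{"gripper":0,"offset":[0,0,-0.13],"angular":[0,0,0]}]}}

```text
t: 15.35
eef_pos: [0.4347, -0.3947, 0.2577]
tool_rot: [0.002, 0.999, -0.054, 0.004]
contact_force: [0.6, -0.4, 1.8]
gripper_width: 1.0
grasp_force: 0.0
```

```bash
python3 - <<'E'
from h import *
st(); cv2.imwrite("pics/w5.png",np.hstack([optics.read_camera("wrist")[:270,180:480],cv2.resize(optics.read_camera("side")[290:390,170:320],(405,270))]))
plan([((.52,-.2,.27),down(.45)),((.55,-.02,.29),down(1.05)),((.527,.0,.29),down(1.58))])
E
```

```text
t 15.35 pos [ 0.4347 -0.3947  0.2577] rot [ 0.0023  0.9985 -0.0539  0.0035] F [ 0.6 -0.4  1.8] w 1.0 gf 0.0 q [ 0.01  0.5   0.84  1.86 -0.45  0.97 -0.63]
[ 0.52 -0.2   0.27] off [0.0646, -0.2011, -0.0156] ang [0.0037, -0.0049, -0.7089] rows>= 4.2
[ 0.55 -0.02  0.29] off [0.1053, -0.149, -0.02] ang [0.0, 0.0, -0.7639] rows>= 4.0
[0.527 0.    0.29 ] off [0.0059, -0.0299, -0.0] ang [-0.0, 0.0, -0.6748] rows>= 3.5
```

View pics/w5.png

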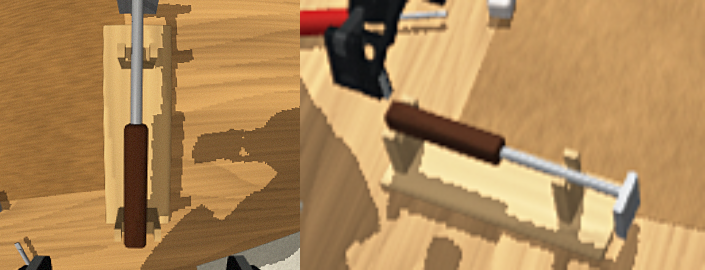

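The hook lies home in both saddles. Next is the lid, with the tool at yaw about π so that the fingers close along the tote's x.

```bash
python3 - <<'E'
from h import *
plan([((.52,-.2,.27),down(.55)),((.56,-.05,.29),down(1.2)),((.53,.03,.29),down(1.85)),((.517,.055,.28),down(2.5)),((.517,.055,.26),down(3.14))])
E
```

```text
[ 0.52 -0.2   0.27] off [0.0646, -0.2011, -0.0156] ang [0.004, -0.0047, -0.8362] rows>= 4.4
[ 0.56 -0.05  0.29] off [0.1125, -0.107, -0.02] ang [-0.0, 0.0, -0.8276] rows>= 4.3
[0.53 0.03 0.29] off [0.0637, -0.0569, -0.0] ang [0.0, 0.0, -0.8276] rows>= 4.3
[0.517 0.055 0.28 ] off [0.0276, -0.0056, 0.01] ang [0.0, 0.0, -0.8276] rows>= 4.3
[0.517 0.055 0.26 ] off [-0.0, -0.0, 0.02] ang [-0.0, 0.0, -0.8149] rows>= 4.3
```

Call:
{"api": "drive_tool", "payload": {"deltas": [{"gripper":0,"offset":[0.065,-0.201,-0.016],"angular":[0.004,-0.005,-0.836]},{"gripper":0,"offset":[0.065,-0.201,-0.016],"angular":[0.004,-0.005,-0.836]},{"gripper":0,"offset":[0.065,-0.201,-0.016],"angular":[0.004,-0.005,-0.836]},{"gripper":0,"offset":[0.065,-0.201,-0.016],"angular":[0.004,-0.005,-0.836]},{"gripper":0,"offset":[0.065,-0.201,-0.016],"angular":[0.004,-0.005,-0.836]}]}}

```text
t: 15.95
eef_pos: [0.522, -0.1924, 0.2664]
tool_rot: [-0.003, 0.961, 0.278, -0.002]
contact_force: [-0.3, 0.3, -0.6]
gripper_width: 1.001
grasp_force: 0.0
```

Call:
{"api": "drive_tool", "payload": {"deltas": [{"gripper":0,"offset":[0.112,-0.107,-0.02],"angular":[0,0,-0.828]},{"gripper":0,"offset":[0.112,-0.107,-0.02],"angular":[0,0,-0.828]},{"gripper":0,"offset":[0.112,-0.107,-0.02],"angular":[0,0,-0.828]},{"gripper":0,"offset":[0.112,-0.107,-0.02],"angular":[0,0,-0.828]},{"gripper":0,"offset":[0.112,-0.107,-0.02],"angular":[0,0,-0.828]}]}}

```text
t: 16.45
eef_pos: [0.5593, -0.0468, 0.2867]
tool_rot: [-0.003, 0.823, 0.569, -0.002]
contact_force: [-1.4, -0.7, 0.4]
gripper_width: 1.001
grasp_force: 0.0
```

Call:
{"api": "drive_tool", "payload": {"deltas": [{"gripper":0,"offset":[0.064,-0.057,0],"angular":[0,0,-0.828]},{"gripper":0,"offset":[0.064,-0.057,0],"angular":[0,0,-0.828]},{"gripper":0,"offset":[0.064,-0.057,0],"angular":[0,0,-0.828]},{"gripper":0,"offset":[0.064,-0.057,0],"angular":[0,0,-0.828]},{"gripper":0,"offset":[0.064,-0.057,0],"angular":[0,0,-0.828]}]}}

```text
t: 16.95
eef_pos: [0.5285, 0.0306, 0.2869]
tool_rot: [-0.003, 0.6, 0.8, -0.001]
contact_force: [0.2, -0.7, 0.0]
gripper_width: 0.996
grasp_force: 0.0
```

Call:
{"api": "drive_tool", "payload": {"deltas": [{"gripper":0,"offset":[0.028,-0.006,0.01],"angular":[0,0,-0.828]},{"gripper":0,"offset":[0.028,-0.006,0.01],"angular":[0,0,-0.828]},{"gripper":0,"offset":[0.028,-0.006,0.01],"angular":[0,0,-0.828]},{"gripper":0,"offset":[0.028,-0.006,0.01],"angular":[0,0,-0.828]},{"gripper":0,"offset":[0.028,-0.006,0.01],"angular":[0,0,-0.828]}]}}

```text
t: 17.45
eef_pos: [0.515, 0.0555, 0.277]
tool_rot: [-0.004, 0.313, 0.95, -0.0]
contact_force: [-1.2, 0.6, 1.3]
gripper_width: 0.999
grasp_force: 0.0
```

Call:
{"api": "drive_tool", "payload": {"deltas": [{"gripper":0,"offset":[0,0,0.01],"angular":[0,0,-0.815]},{"gripper":0,"offset":[0,0,0.01],"angular":[0,0,-0.815]},{"gripper":0,"offset":[0,0,0.01],"angular":[0,0,-0.815]},{"gripper":0,"offset":[0,0,0.01],"angular":[0,0,-0.815]},{"gripper":0,"offset":[0,0,0.01],"angular":[0,0,-0.815]}]}}

```text
t: 17.95
eef_pos: [0.515, 0.0554, 0.2669]
tool_rot: [-0.004, -0.002, 1.0, 0.001]
contact_force: [0.2, 0.4, 0.3]
gripper_width: 1.001
grasp_force: 0.0
```

Call:
{"api": "drive_tool", "payload": {"deltas": [{"gripper":0,"offset":[0,0,0],"angular":[0,0,0]},{"gripper":0,"offset":[0,0,0],"angular":[0,0,0]}]}}

```text
t: 18.15
eef_pos: [0.5153, 0.0556, 0.2675]
tool_rot: [-0.003, 0.001, 1.0, 0.001]
contact_force: [-0.3, -0.9, -0.7]
gripper_width: 0.999
grasp_force: 0.0
```

```bash
python3 - <<'E'
from h import *
st(); m=optics.camera_model("wrist"); im=optics.read_camera("wrist"); cv2.imwrite("pics/w6.png",im)
import json; json.dump({k:(np.array(v).tolist()) for k,v in m.items()},open("w6.json","w"))
print([proj("wrist",p,m) for p in [(.517,.059,.113),(.483,.059,.113),(.552,.059,.113),(.411,.042,.081),(.413,.2,.081)]])
E
```

```text
t 18.15 pos [0.5153 0.0556 0.2675] rot [-3.1e-03  1.3e-03  1.0e+00  9.0e-04] F [-0.3 -0.9 -0.7] w 0.999 gf 0.0 q [-0.34  0.26  0.13  1.97 -0.05  0.92  1.39]
[array([322.6, 214.8]), array([322.6, 171.2]), array([322.5, 255.6]), array([301. ,  77.7]), array([480.1,  90.4])]
```

View pics/w6.png

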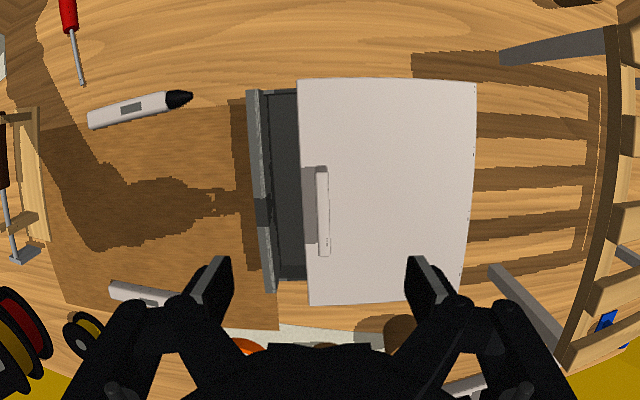

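The wrist view shows the tab top from (322,167) to (324,256), about as predicted, and the lid corners at (297,79), (476,84), (462,304) and (309,305).

```bash
python3 - <<'E'
from h import *
import json; m=json.load(open("w6.json"))
print("tab",[onplane("wrist",*p,.113,m)[:2] for p in [(322.5,167),(323,211),(324.5,256)]])
print("lid",[onplane("wrist",*p,.081,m)[:2] for p in [(297,79),(476,84),(462,304),(309,305)]])
print("leg/shelf front",[onplane("wrist",*p,.0,m)[:2] for p in [(500,57)]])
print("lip top",[onplane("wrist",*p,.06,m)[:2] for p in [(258,90),(275,292)]])
E
```

```text
tab [array([0.4798, 0.0589]), array([0.5139, 0.0593]), array([0.5523, 0.0606])]
lid [array([0.4121, 0.0387]), array([0.4076, 0.1956]), array([0.6337, 0.2128]), array([0.6245, 0.046 ])]
leg/shelf front [array([0.3595, 0.2745])]
lip top [array([0.4186, 0.0024]), array([0.6231, 0.0092])]
```

```bash
python3 - <<'E'
from h import *
q=down(np.pi+.022)
plan([((.516,.0597,.2),q),((.516,.0597,.158),q)])
E
```

```text
[0.516 0.06  0.2  ] off [-0.0009, 0.0039, 0.0677] ang [0.0025, -0.0074, -0.0311] rows>= 1.4
[0.516 0.06  0.158] off [0.0, -0.0, 0.042] ang [0.0, 0.0, 0.0] rows>= 0.8
```

Call:
{"api": "drive_tool", "payload": {"deltas": [{"gripper":60,"offset":[-0.001,0.004,0.03],"angular":[0.002,-0.007,-0.031]},{"gripper":60,"offset":[-0.001,0.004,0.06],"angular":[0.002,-0.007,-0.031]},{"gripper":60,"offset":[-0.001,0.004,0.085],"angular":[0.002,-0.007,-0.031]},{"gripper":60,"offset":[-0.001,0.004,0.109],"angular":[0.002,-0.007,-0.031]},{"gripper":60,"offset":[-0.001,0.004,0.109],"angular":[0.002,-0.007,-0.031]}], "grip_force": 60}}

```text
t: 18.7
eef_pos: [0.5142, 0.0599, 0.1566]
tool_rot: [-0.003, -0.012, 1.0, -0.0]
contact_force: [-1.1, -0.2, -0.8]
gripper_width: 0.762
grasp_force: 0.0
```

Call:
{"api": "drive_tool", "payload": {"deltas": [{"gripper":120,"offset":[0,0,0],"angular":[0,0,0]},{"gripper":170,"offset":[0,0,0],"angular":[0,0,0]},{"gripper":255,"offset":[0,0,0],"angular":[0,0,0]},{"gripper":255,"offset":[0,0,0],"angular":[0,0,0]},{"gripper":255,"offset":[0,0,0],"angular":[0,0,0]}]}}

```text
t: 19.2
eef_pos: [0.5171, 0.0603, 0.1607]
tool_rot: [0.002, -0.012, 1.0, 0.001]
contact_force: [-1.1, -0.3, 6.0]
gripper_width: 0.108
grasp_force: 59.8
```

Call:
{"api": "drive_tool", "payload": {"deltas": [{"gripper":255,"offset":[0,0,0],"angular":[0,0,0]},{"gripper":255,"offset":[0,0,0],"angular":[0,0,0]}]}}

```text
t: 19.4
eef_pos: [0.5171, 0.0603, 0.1607]
tool_rot: [0.002, -0.012, 1.0, 0.001]
contact_force: [-2.5, -0.5, 7.1]
gripper_width: 0.103
grasp_force: 59.8
```

```bash
python3 - <<'E'
from h import *
o=st(); p=np.array(o["eef_pos"]); r=R.from_quat(np.roll(o["tool_rot"],-1)).as_matrix(); print(r.round(3))
# pivot: lid back edge in world; tip by rotating about tote-y axis
s=.022; ex=np.array([-np.sin(s),np.cos(s),0]); ey=np.array([np.cos(s),np.sin(s),0])
piv=np.array([.516,.0597,.075])+.142*ex
for a in [5,10,15,20,25]:
    Q=R.from_rotvec(-np.radians(a)*ey); pn=piv+Q.apply(p-piv)
    print(a,"off",(r.T@(pn-p)).round(4).tolist(),"ang",(r.T@(-np.radians(a)*ey)/(np.pi/4)).round(4).tolist(),pn.round(3))
E
```

```text
t 19.4 pos [0.5171 0.0603 0.1607] rot [ 1.600e-03 -1.160e-02  9.999e-01  6.000e-04] F [-2.5 -0.5  7.1] w 0.103 gf 59.8 q [-0.32  0.42  0.11  2.05 -0.07  0.67  1.42]
[[-1.    -0.023  0.003]
 [-0.023  1.     0.001]
 [-0.003  0.001 -1.   ]]
5 off [-0.0, 0.008, -0.012] ang [0.1111, 0.0001, -0.0003] [0.517 0.068 0.173]
10 off [-0.0001, 0.0171, -0.0232] ang [0.2222, 0.0003, -0.0007] [0.517 0.077 0.184]
15 off [-0.0001, 0.027, -0.0337] ang [0.3333, 0.0004, -0.001] [0.517 0.087 0.194]
20 off [-0.0002, 0.0379, -0.0432] ang [0.4444, 0.0006, -0.0014] [0.516 0.098 0.204]
25 off [-0.0002, 0.0495, -0.0517] ang [0.5556, 0.0007, -0.0017] [0.516 0.11  0.212]
```

Call:
{"api": "drive_tool", "payload": {"deltas": [{"gripper":255,"offset":[0,0.004,-0.006],"angular":[0.056,0,0]},{"gripper":255,"offset":[0,0.008,-0.012],"angular":[0.111,0,0]},{"gripper":255,"offset":[0,0.0125,-0.0177],"angular":[0.167,0,0]},{"gripper":255,"offset":[0,0.017,-0.0232],"angular":[0.222,0,0]},{"gripper":255,"offset":[0,0.017,-0.0232],"angular":[0.222,0,0]}]}}

```text
t: 19.9
eef_pos: [0.5165, 0.0789, 0.1834]
tool_rot: [0.003, -0.013, 0.996, -0.087]
contact_force: [1.2, 0.4, -0.7]
gripper_width: 0.104
grasp_force: 58.8
```

```bash
python3 - <<'E'
from h import *
o=st(); p=np.array(o["eef_pos"]); r=R.from_quat(np.roll(o["tool_rot"],-1)).as_matrix()
s=.022; ex=np.array([-np.sin(s),np.cos(s),0]); ey=np.array([np.cos(s),np.sin(s),0])
piv=np.array([.516,.0597,.075])+.142*ex
for a in [4,8,12,15]:
    Q=R.from_rotvec(-np.radians(a)*ey); pn=piv+Q.apply(p-piv)
    print(a,"off",(r.T@(pn-p)).round(4).tolist(),"ang",(r.T@(-np.radians(a)*ey)/(np.pi/4)).round(4).tolist(),pn.round(3))
d=optics.read_camera("side"); cv2.imwrite("pics/c7.png",cv2.resize(d[90:240,250:400],(600,600),interpolation=cv2.INTER_CUBIC))
E
```

```text
t 19.9 pos [0.5165 0.0789 0.1834] rot [ 0.0026 -0.0133  0.9961 -0.0866] F [ 1.2  0.4 -0.7] w 0.104 gf 58.8 q [-0.52  0.4   0.21  2.02  0.12  0.77  1.18]
4 off [-0.0001, 0.0063, -0.0095] ang [0.0889, 0.0004, -0.0003] [0.516 0.087 0.192]
8 off [-0.0001, 0.0133, -0.0186] ang [0.1778, 0.0008, -0.0006] [0.516 0.095 0.199]
12 off [-0.0002, 0.0208, -0.0272] ang [0.2667, 0.0012, -0.001] [0.516 0.104 0.207]
15 off [-0.0002, 0.0269, -0.0332] ang [0.3333, 0.0015, -0.0012] [0.516 0.111 0.211]
```

View pics/c7.png

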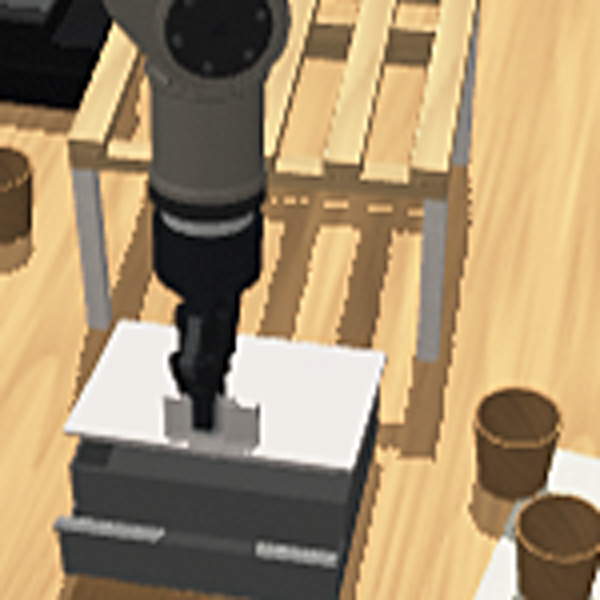

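The lid front is up about 10° and its back edge still sits on the bin. I'll tip it further, then lift.

Call:
{"api": "drive_tool", "payload": {"deltas": [{"gripper":255,"offset":[0,0.0047,-0.0072],"angular":[0.067,0,0]},{"gripper":255,"offset":[0,0.0098,-0.014],"angular":[0.133,0,0]},{"gripper":255,"offset":[0,0.0152,-0.0208],"angular":[0.2,0,0]},{"gripper":255,"offset":[0,0.0208,-0.0272],"angular":[0.267,0,0]},{"gripper":255,"offset":[0,0.0269,-0.0332],"angular":[0.333,0,0]}]}}

```text
t: 20.45
eef_pos: [0.5152, 0.1089, 0.211]
tool_rot: [0.003, -0.011, 0.976, -0.216]
contact_force: [-0.3, -0.3, 0.1]
gripper_width: 0.105
grasp_force: 59.0
```

Call:
{"api": "drive_tool", "payload": {"deltas": [{"gripper":255,"offset":[0,0,0],"angular":[0,0,0]},{"gripper":255,"offset":[0,0,0],"angular":[0,0,0]},{"gripper":255,"offset":[0,0,0],"angular":[0,0,0]}]}}

```text
t: 20.75
eef_pos: [0.5151, 0.1087, 0.2105]
tool_rot: [0.003, -0.011, 0.977, -0.215]
contact_force: [-0.6, 0.5, 0.0]
gripper_width: 0.105
grasp_force: 59.1
```

```bash
python3 - <<'E'
from h import *
o=st(); p=np.array(o["eef_pos"]); q=o["tool_rot"]
plan([(p+[0,0,.09],q),((.515,.09,.35),down(np.pi+.022)),((.50,.25,.35),down(np.pi+.08)),((.500,.368,.33),down(np.pi+.08)),((.500,.368,.297),down(np.pi+.08))])
d=optics.read_camera("side"); cv2.imwrite("pics/c8.png",cv2.resize(d[90:240,250:400],(300,300),interpolation=cv2.INTER_CUBIC))
E
```

```text
t 20.75 pos [0.5151 0.1087 0.2105] rot [ 0.0029 -0.0109  0.9766 -0.215 ] F [-0.6  0.5  0. ] w 0.105 gf 59.1 q [-0.74  0.44  0.29  1.96  0.32  0.97  0.92]
[0.515 0.109 0.301] off [-0.0001, -0.0378, -0.0817] ang [0.0, 0.0, 0.0] rows>= 1.8
[0.515 0.09  0.35 ] off [0.0005, -0.0377, -0.037] ang [-0.5518, 0.0013, 0.0004] rows>= 2.9
[0.5  0.25 0.35] off [0.0115, 0.1603, 0.0] ang [0.0, 0.0, -0.0738] rows>= 3.2
[0.5   0.368 0.33 ] off [-0.0094, 0.1176, 0.02] ang [0.0, 0.0, 0.0] rows>= 2.4
[0.5   0.368 0.297] off [-0.0, -0.0, 0.033] ang [0.0, 0.0, 0.0] rows>= 0.7
```

View pics/c8.png

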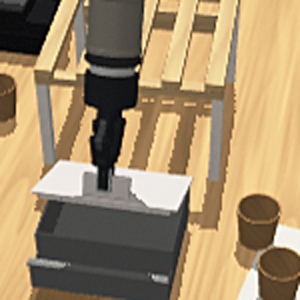

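The lid is tipped about 25° with its back edge on the bin. Now lift it, level it and carry it to the shelf top.

Call:
{"api": "drive_tool", "payload": {"deltas": [{"gripper":255,"offset":[0,-0.007,-0.016],"angular":[0,0,0]},{"gripper":255,"offset":[0,-0.015,-0.032],"angular":[0,0,0]},{"gripper":255,"offset":[0,-0.024,-0.052],"angular":[0,0,0]},{"gripper":255,"offset":[0,-0.032,-0.07],"angular":[0,0,0]},{"gripper":255,"offset":[0,-0.038,-0.082],"angular":[0,0,0]}]}}

```text
t: 21.3
eef_pos: [0.5151, 0.1083, 0.3022]
tool_rot: [0.003, -0.01, 0.976, -0.216]
contact_force: [-1.0, 0.2, -1.0]
gripper_width: 0.104
grasp_force: 58.9
```

Call:
{"api": "drive_tool", "payload": {"deltas": [{"gripper":255,"offset":[0,-0.008,-0.008],"angular":[-0.11,0,0]},{"gripper":255,"offset":[0,-0.015,-0.015],"angular":[-0.22,0,0]},{"gripper":255,"offset":[0,-0.023,-0.022],"angular":[-0.33,0,0]},{"gripper":255,"offset":[0,-0.03,-0.03],"angular":[-0.44,0,0]},{"gripper":255,"offset":[0,-0.038,-0.037],"angular":[-0.552,0,0]}]}}

```text
t: 21.8
eef_pos: [0.5151, 0.0898, 0.3509]
tool_rot: [0.0, -0.011, 1.0, 0.001]
contact_force: [-0.0, 0.5, -1.6]
gripper_width: 0.105
grasp_force: 58.8
```

Call:
{"api": "drive_tool", "payload": {"deltas": [{"gripper":255,"offset":[0.002,0.02,0],"angular":[0,0,-0.015]},{"gripper":255,"offset":[0.004,0.055,0],"angular":[0,0,-0.03]},{"gripper":255,"offset":[0.007,0.095,0],"angular":[0,0,-0.045]},{"gripper":255,"offset":[0.01,0.13,0],"angular":[0,0,-0.06]},{"gripper":255,"offset":[0.012,0.16,0],"angular":[0,0,-0.074]}]}}

```text
t: 22.3
eef_pos: [0.4986, 0.2521, 0.3497]
tool_rot: [-0.0, -0.042, 0.999, -0.001]
contact_force: [0.1, 0.3, -0.9]
gripper_width: 0.102
grasp_force: 58.8
```

Call:
{"api": "drive_tool", "payload": {"deltas": [{"gripper":255,"offset":[-0.002,0.03,0],"angular":[0,0,0]},{"gripper":255,"offset":[-0.005,0.06,0],"angular":[0,0,0]},{"gripper":255,"offset":[-0.007,0.09,0.005],"angular":[0,0,0]},{"gripper":255,"offset":[-0.009,0.11,0.012],"angular":[0,0,0]},{"gripper":255,"offset":[-0.009,0.118,0.02],"angular":[0,0,0]}]}}

```text
t: 22.8
eef_pos: [0.4982, 0.3707, 0.3289]
tool_rot: [0.0, -0.042, 0.999, -0.001]
contact_force: [0.5, 0.2, -0.4]
gripper_width: 0.103
grasp_force: 58.9
```

```bash
python3 - <<'E'
from h import *
o=st()
plan([((.500,.368,.305),down(np.pi+.08)),((.500,.368,.294),down(np.pi+.08))])
s=optics.read_camera("scene"); cv2.imwrite("pics/s9.png",s)
E
```

```text
t 22.8 pos [0.4982 0.3707 0.3289] rot [ 0.     -0.0422  0.9991 -0.001 ] F [ 0.5  0.2 -0.4] w 0.103 gf 58.9 q [-0.85  0.37  0.14  1.67 -0.05  1.11  0.96]
[0.5   0.368 0.305] off [-0.0016, -0.0028, 0.0239] ang [-0.0027, -0.0001, 0.0055] rows>= 0.5
[0.5   0.368 0.294] off [-0.0, -0.0, 0.011] ang [0.0, 0.0, 0.0] rows>= 0.2
```

Call:
{"api": "drive_tool", "payload": {"deltas": [{"gripper":255,"offset":[-0.001,-0.002,0.008],"angular":[0,0,0]},{"gripper":255,"offset":[-0.001,-0.002,0.016],"angular":[0,0,0]},{"gripper":255,"offset":[-0.001,-0.002,0.023],"angular":[0,0,0]},{"gripper":255,"offset":[-0.001,-0.002,0.028],"angular":[0,0,0]},{"gripper":255,"offset":[-0.001,-0.002,0.031],"angular":[0,0,0]}]}}

```text
t: 23.35
eef_pos: [0.5002, 0.3661, 0.2987]
tool_rot: [0.0, -0.041, 0.999, -0.001]
contact_force: [0.3, 0.4, -1.1]
gripper_width: 0.106
grasp_force: 58.9
```

Call:
{"api": "drive_tool", "payload": {"deltas": [{"gripper":255,"offset":[0,0,0.002],"angular":[0,0,0]},{"gripper":255,"offset":[0,0,0.004],"angular":[0,0,0]},{"gripper":255,"offset":[0,0,0.004],"angular":[0,0,0]}]}}

```text
t: 23.65
eef_pos: [0.5002, 0.3667, 0.2951]
tool_rot: [0.0, -0.041, 0.999, -0.001]
contact_force: [-0.2, -0.3, -0.7]
gripper_width: 0.104
grasp_force: 58.9
```

Call:
{"api": "drive_tool", "payload": {"deltas": [{"gripper":255,"offset":[0,0,0.001],"angular":[0,0,0]},{"gripper":255,"offset":[0,0,0.002],"angular":[0,0,0]},{"gripper":255,"offset":[0,0,0.002],"angular":[0,0,0]}]}}

```text
t: 23.95
eef_pos: [0.5003, 0.3668, 0.2938]
tool_rot: [0.001, -0.041, 0.999, -0.001]
contact_force: [-0.8, -0.6, 2.9]
gripper_width: 0.104
grasp_force: 59.3
```

Call:
{"api": "drive_tool", "payload": {"deltas": [{"gripper":255,"offset":[0,0,0.001],"angular":[0,0,0]},{"gripper":255,"offset":[0,0,0.001],"angular":[0,0,0]}]}}

```text
t: 24.15
eef_pos: [0.5003, 0.3668, 0.2937]
tool_rot: [0.001, -0.041, 0.999, -0.0]
contact_force: [-3.9, -2.1, 9.0]
gripper_width: 0.105
grasp_force: 60.4
```

Contact came at z = 0.2938, as expected. Release gently to an opening the tab can clear, then retreat.

Call:
{"api": "drive_tool", "payload": {"deltas": [{"gripper":200,"offset":[0,0,-0.001],"angular":[0,0,0]},{"gripper":120,"offset":[0,0,-0.001],"angular":[0,0,0]},{"gripper":80,"offset":[0,0,-0.001],"angular":[0,0,0]},{"gripper":80,"offset":[0,0,-0.001],"angular":[0,0,0]},{"gripper":80,"offset":[0,0,-0.001],"angular":[0,0,0]}]}}

```text
t: 24.65
eef_pos: [0.5002, 0.3667, 0.293]
tool_rot: [0.0, -0.041, 0.999, -0.001]
contact_force: [0.1, -0.6, -0.3]
gripper_width: 0.69
grasp_force: 0.0
```

Call:
{"api": "drive_tool", "payload": {"deltas": [{"gripper":80,"offset":[0,0,-0.01],"angular":[0,0,0]},{"gripper":80,"offset":[0,0,-0.03],"angular":[0,0,0]},{"gripper":80,"offset":[0,0,-0.06],"angular":[0,0,0]},{"gripper":0,"offset":[0,0,-0.09],"angular":[0,0,0]},{"gripper":0,"offset":[0,0,-0.09],"angular":[0,0,0]}]}}

```text
t: 25.15
eef_pos: [0.5016, 0.3678, 0.3888]
tool_rot: [0.004, -0.041, 0.999, 0.002]
contact_force: [0.4, 0.3, 1.8]
gripper_width: 0.986
grasp_force: 0.0
```

```bash
python3 - <<'E'
from h import *
st(); s=optics.read_camera("scene"); d=optics.read_camera("side"); cv2.imwrite("pics/s10.png",s); cv2.imwrite("pics/d10.png",d); 
for n,im in [("scene",s),("side",d)]:
    hsv=cv2.cvtColor(im,cv2.COLOR_BGR2HSV); mk=cv2.inRange(hsv,(0,0,150),(180,60,255))
    k,l,stt,ce=cv2.connectedComponentsWithStats(mk)
    for i in range(1,k):
        if 150<stt[i,4]<6000:
            g=onplane(n,*ce[i],.024); h=onplane(n,*ce[i],.214)
            if .25<g[0]<.85: print(n,stt[i],ce[i].round(),g[:2],h[:2])
# wrist view of lid
m=optics.camera_model("wrist"); w=optics.read_camera("wrist"); cv2.imwrite("pics/w10.png",w)
cv2.imwrite("pics/c10.png",np.hstack([cv2.resize(w,(480,300)),cv2.resize(s[110:270,210:490],(320,183)).__class__(0) if 0 else cv2.copyMakeBorder(cv2.resize(s[100:300,200:500],(300,200)),0,100,0,0,cv2.BORDER_CONSTANT)]))
E
```

```text
t 25.15 pos [0.5016 0.3678 0.3888] rot [ 0.0039 -0.0407  0.9992  0.002 ] F [0.4 0.3 1.8] w 0.986 gf 0.0 q [-0.85  0.32  0.15  1.6  -0.05  1.22  0.96]
scene [  86  117   85   60 3661] [127. 146.] [ 0.2713 -0.6107] [ 0.4213 -0.5153]
scene [ 404  127   67   62 2735] [437. 159.] [0.3677 0.4942] [0.5041 0.434 ]
scene [  1 155  32  21 502] [ 17. 165.] [ 0.3416 -0.9849] [ 0.4817 -0.8367]
scene [ 29 155  20  21 287] [ 39. 165.] [ 0.3409 -0.909 ] [ 0.4811 -0.7715]
scene [  0 177  26  22 465] [ 11. 187.] [ 0.4338 -0.979 ] [ 0.561  -0.8316]
scene [ 20 177  22  22 322] [ 31. 187.] [ 0.4367 -0.9089] [ 0.5635 -0.7715]
scene [  0 201  17  23 304] [  7. 211.] [ 0.5267 -0.964 ] [ 0.6407 -0.8187]
scene [ 13 200  22  21 285] [ 23. 210.] [ 0.5237 -0.9096] [ 0.6382 -0.772 ]
scene [218 242  37   7 166] [235. 245.] [ 0.6772 -0.1948] [ 0.7701 -0.1579]
scene [267 270  19  19 286] [276. 279.] [ 0.798  -0.0643] [ 0.8739 -0.0458]
side [385  11  19  63 721] [393.  49.] [0.6518 1.1851] [0.68   0.8148]
side [ 287   84   71   31 1591] [323.  98.] [0.4285 0.7203] [0.496  0.4318]
side [ 364  202   87   92 4042] [412. 245.] [0.8483 0.0271] [ 0.8419 -0.1394]
side [239 257  17  36 190] [246. 278.] [ 0.422  -0.1857] [ 0.4906 -0.3148]
side [375 261  25  16 296] [388. 269.] [ 0.7903 -0.0721] [ 0.7941 -0.2212]
side [327 280  21  39 330] [337. 299.] [ 0.6751 -0.1988] [ 0.6992 -0.3256]
side [245 344  50  25 197] [273. 355.] [ 0.5593 -0.3864] [ 0.6037 -0.4802]
```

View pics/c10.png

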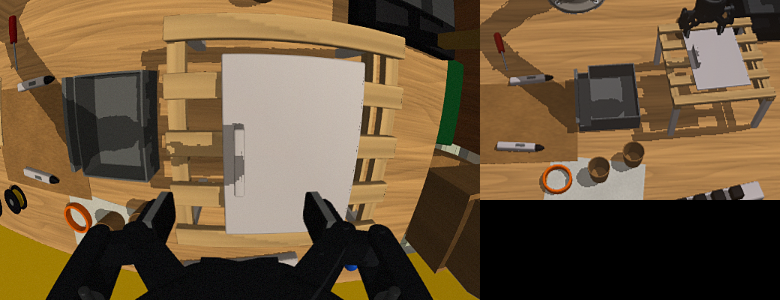

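The lid lies flat on the slats, at scene centroid (437,159). The bin is open, and only two pens lie on the table, unmoved. Next is pen1.

```bash
python3 - <<'E'
from h import *
plan([((.50,.18,.34),down(2.65)),((.48,-.02,.28),down(2.1)),((.4315,-.16,.20),down(1.657))])
E
```

```text
[0.5  0.18 0.34] off [0.0152, -0.186, 0.0435] ang [-0.0019, 0.0017, 0.7301] rows>= 3.8
[ 0.48 -0.02  0.28] off [-0.0768, -0.1858, 0.06] ang [-0.0, -0.0, 0.7003] rows>= 4.2
[ 0.432 -0.16   0.2  ] off [-0.0964, -0.1125, 0.08] ang [0.0, -0.0, 0.564] rows>= 3.4
```

Call:
{"api": "drive_tool", "payload": {"deltas": [{"gripper":0,"offset":[0.015,-0.186,0.043],"angular":[-0.002,0.002,0.73]},{"gripper":0,"offset":[0.015,-0.186,0.043],"angular":[-0.002,0.002,0.73]},{"gripper":0,"offset":[0.015,-0.186,0.043],"angular":[-0.002,0.002,0.73]},{"gripper":0,"offset":[0.015,-0.186,0.043],"angular":[-0.002,0.002,0.73]},{"gripper":0,"offset":[0.015,-0.186,0.043],"angular":[-0.002,0.002,0.73]}]}}

```text
t: 25.8
eef_pos: [0.4996, 0.1728, 0.3384]
tool_rot: [-0.001, 0.249, 0.968, -0.003]
contact_force: [0.9, 0.8, 0.5]
gripper_width: 0.998
grasp_force: 0.0
```

Call:
{"api": "drive_tool", "payload": {"deltas": [{"gripper":0,"offset":[-0.077,-0.186,0.06],"angular":[0,0,0.7]},{"gripper":0,"offset":[-0.077,-0.186,0.06],"angular":[0,0,0.7]},{"gripper":0,"offset":[-0.077,-0.186,0.06],"angular":[0,0,0.7]},{"gripper":0,"offset":[-0.077,-0.186,0.06],"angular":[0,0,0.7]},{"gripper":0,"offset":[-0.077,-0.186,0.06],"angular":[0,0,0.7]}]}}

```text
t: 26.3
eef_pos: [0.4782, -0.0252, 0.2786]
tool_rot: [-0.001, 0.501, 0.865, -0.002]
contact_force: [-0.2, -0.1, 0.7]
gripper_width: 0.996
grasp_force: 0.0
```

Call:
{"api": "drive_tool", "payload": {"deltas": [{"gripper":0,"offset":[-0.096,-0.112,0.08],"angular":[0,0,0.564]},{"gripper":0,"offset":[-0.096,-0.112,0.08],"angular":[0,0,0.564]},{"gripper":0,"offset":[-0.096,-0.112,0.08],"angular":[0,0,0.564]},{"gripper":0,"offset":[-0.096,-0.112,0.08],"angular":[0,0,0.564]},{"gripper":0,"offset":[-0.096,-0.112,0.08],"angular":[0,0,0.564]}]}}

```text
t: 26.8
eef_pos: [0.4305, -0.1609, 0.1989]
tool_rot: [-0.001, 0.677, 0.736, -0.002]
contact_force: [-0.0, 0.6, -0.6]
gripper_width: 1.003
grasp_force: 0.0
```

Call:
{"api": "drive_tool", "payload": {"deltas": [{"gripper":0,"offset":[0,0,0],"angular":[0,0,0]},{"gripper":0,"offset":[0,0,0],"angular":[0,0,0]}]}}

```text
t: 27.0
eef_pos: [0.4334, -0.1581, 0.2008]
tool_rot: [0.0, 0.675, 0.738, 0.0]
contact_force: [-0.6, 0.5, 0.4]
gripper_width: 1.001
grasp_force: 0.0
```

```bash
cat >> h.py <<'E'
def pen_wrist(exp,fn):
    """white pen body near exp (x,y): fit in the wrist image; body runs tail..nose root"""
    m=optics.camera_model("wrist"); im=optics.read_camera("wrist"); cv2.imwrite(fn,im)
    hsv=cv2.cvtColor(im,cv2.COLOR_BGR2HSV); mk=cv2.inRange(hsv,(0,0,140),(180,60,255))
    k,l,s,c=cv2.connectedComponentsWithStats(mk)
    for i in range(1,k):
        g=onplane("wrist",*c[i],.02,m)[:2]
        if s[i,4]>300 and np.hypot(*(g-exp))<.08:
            ys,xs=np.nonzero(l==i); ok=np.arange(len(xs))[::5]
            P=np.array([onplane("wrist",xs[j],ys[j],.024,m)[:2] for j in ok])
            r=cv2.minAreaRect((P*1000).astype(np.float32)); print(s[i],"white centroid",g,"rect mm",np.round(r[0],1),np.round(r[1],1),round(r[2],1))
E
python3 - <<'E'
from h import *
o=st(); pen_wrist((.4215,-.16),"pics/w11.png")
E
```

```text
t 27.0 pos [ 0.4334 -0.1581  0.2008] rot [1.000e-04 6.747e-01 7.381e-01 5.000e-04] F [-0.6  0.5  0.4] w 1.001 gf 0.0 q [-0.29  0.31  0.6   2.18 -0.26  0.72  0.57]
[ 292  144   28  131 2889] white centroid [ 0.4223 -0.1664] rect mm [ 422.8 -169.4] [ 21.8 117.5] 5.2
```

```bash
python3 - <<'E'
from h import *
q=down(1.661); P=(.4218,-.157); L=(.5147-0*.022,.1217-.03); q2=down(np.pi+.022)
plan([((*P,.076),q),((*P,.2),q),((.46,-.05,.22),down(2.3)),((.51,.06,.22),down(2.9)),((*L,.18),q2),((*L,.087),q2)])
E
```

```text
[ 0.422 -0.157  0.076] off [0.0021, -0.0116, 0.1249] ang [0.0013, -0.0007, -0.0004] rows>= 2.5
[ 0.422 -0.157  0.2  ] off [0.0, 0.0, -0.124] ang [0.0, 0.0, 0.0] rows>= 2.5
[ 0.46 -0.05  0.22] off [0.1031, 0.0477, -0.02] ang [-0.0, 0.0, -0.8136] rows>= 4.3
[0.51 0.06 0.22] off [0.0487, 0.1106, 0.0] ang [0.0, 0.0, -0.7639] rows>= 4.0
[0.515 0.092 0.18 ] off [0.003, 0.0319, 0.04] ang [0.0, 0.0, -0.3356] rows>= 1.8
[0.515 0.092 0.087] off [0.0, -0.0, 0.093] ang [0.0, 0.0, 0.0] rows>= 1.9
```

Call:
{"api": "drive_tool", "payload": {"deltas": [{"gripper":0,"offset":[0.002,-0.011,0.04],"angular":[0,0,0]},{"gripper":0,"offset":[0.002,-0.011,0.08],"angular":[0,0,0]},{"gripper":0,"offset":[0.002,-0.011,0.11],"angular":[0,0,0]},{"gripper":0,"offset":[0.002,-0.011,0.124],"angular":[0,0,0]},{"gripper":0,"offset":[0.002,-0.011,0.124],"angular":[0,0,0]}], "grip_force": 40}}

```text
t: 27.55
eef_pos: [0.421, -0.1572, 0.0752]
tool_rot: [-0.001, 0.675, 0.738, -0.0]
contact_force: [0.1, -1.2, -0.3]
gripper_width: 1.0
grasp_force: 0.0
```

Call:
{"api": "drive_tool", "payload": {"deltas": [{"gripper":100,"offset":[0,0,0],"angular":[0,0,0]},{"gripper":160,"offset":[0,0,0],"angular":[0,0,0]},{"gripper":255,"offset":[0,0,0],"angular":[0,0,0]},{"gripper":255,"offset":[0,0,0],"angular":[0,0,0]},{"gripper":255,"offset":[0,0,0],"angular":[0,0,0]}]}}

```text
t: 28.05
eef_pos: [0.4218, -0.1585, 0.0773]
tool_rot: [0.0, 0.676, 0.737, 0.001]
contact_force: [-1.3, 0.8, 7.5]
gripper_width: 0.272
grasp_force: 39.3
```

Call:
{"api": "drive_tool", "payload": {"deltas": [{"gripper":255,"offset":[0,0,0],"angular":[0,0,0]},{"gripper":255,"offset":[0,0,-0.02],"angular":[0,0,0]},{"gripper":255,"offset":[0,0,-0.05],"angular":[0,0,0]},{"gripper":255,"offset":[0,0,-0.09],"angular":[0,0,0]},{"gripper":255,"offset":[0,0,-0.124],"angular":[0,0,0]}]}}

```text
t: 28.55
eef_pos: [0.4209, -0.1587, 0.2021]
tool_rot: [-0.0, 0.676, 0.737, -0.0]
contact_force: [1.0, 0.8, 0.1]
gripper_width: 0.269
grasp_force: 39.8
```

```bash
python3 - <<'E'
from h import *
o=st(); L=(.5147,.1217-.03); q2=down(np.pi+.022)
plan([((.46,-.05,.22),down(2.3)),((.51,.06,.22),down(2.9)),((*L,.18),q2),((*L,.087),q2)])
E
```

```text
t 28.55 pos [ 0.4209 -0.1587  0.2021] rot [-1.000e-04  6.761e-01  7.369e-01 -0.000e+00] F [1.  0.8 0.1] w 0.269 gf 39.8 q [-0.32  0.29  0.64  2.2  -0.26  0.72  0.58]
[ 0.46 -0.05  0.22] off [0.1049, 0.0483, -0.0179] ang [-0.0002, -0.0002, -0.8189] rows>= 4.3
[0.51 0.06 0.22] off [0.0487, 0.1106, 0.0] ang [0.0, 0.0, -0.7639] rows>= 4.0
[0.515 0.092 0.18 ] off [0.003, 0.0319, 0.04] ang [0.0, 0.0, -0.3356] rows>= 1.8
[0.515 0.092 0.087] off [0.0, -0.0, 0.093] ang [0.0, 0.0, 0.0] rows>= 1.9
```

Call:
{"api": "drive_tool", "payload": {"deltas": [{"gripper":255,"offset":[0.021,0.01,-0.004],"angular":[0,0,-0.164]},{"gripper":255,"offset":[0.042,0.019,-0.007],"angular":[0,0,-0.328]},{"gripper":255,"offset":[0.063,0.029,-0.011],"angular":[0,0,-0.491]},{"gripper":255,"offset":[0.084,0.039,-0.014],"angular":[0,0,-0.655]},{"gripper":255,"offset":[0.105,0.048,-0.018],"angular":[0,0,-0.819]}]}}

```text
t: 29.05
eef_pos: [0.46, -0.0488, 0.2189]
tool_rot: [0.0, 0.406, 0.914, 0.0]
contact_force: [-0.4, 0.2, -0.4]
gripper_width: 0.271
grasp_force: 39.8
```

Call:
{"api": "drive_tool", "payload": {"deltas": [{"gripper":255,"offset":[0.01,0.022,0],"angular":[0,0,-0.153]},{"gripper":255,"offset":[0.02,0.044,0],"angular":[0,0,-0.306]},{"gripper":255,"offset":[0.029,0.066,0],"angular":[0,0,-0.458]},{"gripper":255,"offset":[0.039,0.088,0],"angular":[0,0,-0.611]},{"gripper":255,"offset":[0.049,0.111,0],"angular":[0,0,-0.764]}]}}

```text
t: 29.55
eef_pos: [0.51, 0.0614, 0.2187]
tool_rot: [-0.0, 0.118, 0.993, 0.0]
contact_force: [-0.2, 0.1, 0.1]
gripper_width: 0.271
grasp_force: 39.8
```

Call:
{"api": "drive_tool", "payload": {"deltas": [{"gripper":255,"offset":[0.001,0.011,0.012],"angular":[0,0,-0.112]},{"gripper":255,"offset":[0.002,0.022,0.025],"angular":[0,0,-0.224]},{"gripper":255,"offset":[0.003,0.032,0.04],"angular":[0,0,-0.336]},{"gripper":255,"offset":[0.003,0.032,0.04],"angular":[0,0,-0.336]},{"gripper":255,"offset":[0.003,0.032,0.04],"angular":[0,0,-0.336]}]}}

```text
t: 30.05
eef_pos: [0.5145, 0.0921, 0.1787]
tool_rot: [-0.0, -0.01, 1.0, -0.0]
contact_force: [0.2, -0.2, -0.0]
gripper_width: 0.271
grasp_force: 39.8
```

```bash
python3 - <<'E'
from h import *
o=st(); L=(.5147,.1217-.03); q2=down(np.pi+.022)
plan([((*L,.087),q2)])
E
```

```text
t 30.05 pos [0.5145 0.0921 0.1787] rot [-3.000e-04 -1.020e-02  9.999e-01 -2.000e-04] F [ 0.2 -0.2 -0. ] w 0.271 gf 39.8 q [-0.46  0.4   0.2   2.04 -0.12  0.72  1.41]
[0.515 0.092 0.087] off [-0.0002, -0.0003, 0.0917] ang [-0.0004, -0.0008, -0.0019] rows>= 1.8
```

Call:
{"api": "drive_tool", "payload": {"deltas": [{"gripper":255,"offset":[0,0,0.03],"angular":[0,0,0]},{"gripper":255,"offset":[0,0,0.055],"angular":[0,0,0]},{"gripper":255,"offset":[0,0,0.075],"angular":[0,0,0]},{"gripper":255,"offset":[0,0,0.09],"angular":[0,0,0]},{"gripper":255,"offset":[0,0,0.094],"angular":[0,0,0]}]}}

```text
t: 30.55
eef_pos: [0.515, 0.0933, 0.0846]
tool_rot: [0.0, -0.011, 1.0, 0.001]
contact_force: [-1.1, 6.6, 5.5]
gripper_width: 0.273
grasp_force: 45.4
```

Call:
{"api": "drive_tool", "payload": {"deltas": [{"gripper":255,"offset":[0,0,0],"angular":[0,0,0]},{"gripper":170,"offset":[0,0,0],"angular":[0,0,0]},{"gripper":147,"offset":[0,0,0],"angular":[0,0,0]},{"gripper":147,"offset":[0,0,0],"angular":[0,0,0]},{"gripper":147,"offset":[0,0,0],"angular":[0,0,0]}]}}

```text
t: 31.05
eef_pos: [0.5155, 0.093, 0.0853]
tool_rot: [0.001, -0.012, 1.0, 0.0]
contact_force: [0.1, 4.5, 3.4]
gripper_width: 0.42
grasp_force: 0.0
```

Call:
{"api": "drive_tool", "payload": {"deltas": [{"gripper":147,"offset":[0,0,-0.02],"angular":[0,0,0]},{"gripper":147,"offset":[0,0,-0.06],"angular":[0,0,0]},{"gripper":147,"offset":[0,0,-0.1],"angular":[0,0,0]},{"gripper":147,"offset":[0,0,-0.14],"angular":[0,0,0]},{"gripper":0,"offset":[0,0,-0.14],"angular":[0,0,0]}]}}

```text
t: 31.55
eef_pos: [0.5173, 0.0915, 0.2294]
tool_rot: [0.004, -0.01, 1.0, 0.001]
contact_force: [1.2, -0.5, 0.9]
gripper_width: 0.577
grasp_force: 0.0
```

```bash
python3 - <<'E'
from h import *
o=st()
plan([((.57,-.02,.23),down(2.5)),((.65,-.12,.22),down(1.9)),((.6865,-.181,.2),down(1.499))])
E
```

```text
t 31.55 pos [0.5173 0.0915 0.2294] rot [ 0.0042 -0.0102  0.9999  0.001 ] F [ 1.2 -0.5  0.9] w 0.577 gf 0.0 q [-0.48  0.32  0.23  2.   -0.1   0.82  1.39]
[ 0.57 -0.02  0.23] off [-0.0504, -0.1126, -0.0004] ang [0.0058, 0.0096, 0.8429] rows>= 4.4
[ 0.65 -0.12  0.22] off [-0.1239, -0.0322, 0.01] ang [0.0, -0.0, 0.7639] rows>= 4.0
[ 0.686 -0.181  0.2  ] off [-0.0695, 0.0148, 0.02] ang [0.0, -0.0, 0.5106] rows>= 2.7
```

Call:
{"api": "drive_tool", "payload": {"deltas": [{"gripper":0,"offset":[-0.01,-0.03,0],"angular":[0.006,0.01,0.17]},{"gripper":0,"offset":[-0.05,-0.113,0],"angular":[0.006,0.01,0.843]},{"gripper":0,"offset":[-0.05,-0.113,0],"angular":[0.006,0.01,0.843]},{"gripper":0,"offset":[-0.05,-0.113,0],"angular":[0.006,0.01,0.843]},{"gripper":0,"offset":[-0.05,-0.113,0],"angular":[0.006,0.01,0.843]}]}}

```text
t: 32.05
eef_pos: [0.5669, -0.0226, 0.2236]
tool_rot: [-0.004, 0.319, 0.948, -0.003]
contact_force: [-0.3, 0.5, 0.6]
gripper_width: 1.0
grasp_force: 0.0
```

Call:
{"api": "drive_tool", "payload": {"deltas": [{"gripper":0,"offset":[-0.124,-0.032,0.01],"angular":[0,0,0.764]},{"gripper":0,"offset":[-0.124,-0.032,0.01],"angular":[0,0,0.764]},{"gripper":0,"offset":[-0.124,-0.032,0.01],"angular":[0,0,0.764]},{"gripper":0,"offset":[-0.124,-0.032,0.01],"angular":[0,0,0.764]},{"gripper":0,"offset":[-0.124,-0.032,0.01],"angular":[0,0,0.764]}]}}

```text
t: 32.55
eef_pos: [0.6468, -0.121, 0.2126]
tool_rot: [-0.003, 0.582, 0.813, -0.005]
contact_force: [-1.0, 0.6, -0.5]
gripper_width: 1.002
grasp_force: 0.0
```

Call:
{"api": "drive_tool", "payload": {"deltas": [{"gripper":0,"offset":[-0.07,0.015,0.02],"angular":[0,0,0.53]},{"gripper":0,"offset":[-0.07,0.015,0.02],"angular":[0,0,0.53]},{"gripper":0,"offset":[-0.07,0.015,0.02],"angular":[0,0,0.53]},{"gripper":0,"offset":[-0.07,0.015,0.02],"angular":[0,0,0.53]},{"gripper":0,"offset":[-0.07,0.015,0.02],"angular":[0,0,0.53]}]}}

```text
t: 33.05
eef_pos: [0.6839, -0.1794, 0.1933]
tool_rot: [-0.003, 0.734, 0.679, -0.004]
contact_force: [-0.6, 0.4, -0.2]
gripper_width: 1.0
grasp_force: 0.0
```

```bash
python3 - <<'E'
from h import *
st(); pen_wrist((.6765,-.181),"pics/w12.png")
plan([((.6765,-.181,.078),down(1.499))])
s=optics.read_camera("scene");cv2.imwrite("pics/s12.png",s)
hsv=cv2.cvtColor(s,cv2.COLOR_BGR2HSV); mk=cv2.inRange(hsv,(0,0,140),(180,60,255)); k,l,stt,ce=cv2.connectedComponentsWithStats(mk)
for i in range(1,k):
    g=onplane("scene",*ce[i],.024)
    if 40<stt[i,4]<2000 and .3<g[0]<.9 and -.35<g[1]<.3: print(stt[i],g)
E
```

```text
t 33.05 pos [ 0.6839 -0.1794  0.1933] rot [-0.0029  0.7344  0.6787 -0.0041] F [-0.6  0.4 -0.2] w 1.0 gf 0.0 q [-0.24  0.72  0.63  1.59 -0.48  1.    0.46]
[ 301  148   28  134 3089] white centroid [ 0.677  -0.1889] rect mm [ 676.8 -192.7] [118.4  22. ] 85.0
[ 0.676 -0.181  0.078] off [-0.0021, -0.0063, 0.1157] ang [-0.0119, 0.0023, -0.0095] rows>= 2.3
[321 186   8  31 164] [0.5289 0.0924 0.024 ]
[217 242  38   7 140] [ 0.6798 -0.1867  0.024 ]
[267 270  19  19 287] [ 0.798  -0.0642  0.024 ]
```

Call:
{"api": "drive_tool", "payload": {"deltas": [{"gripper":0,"offset":[0,-0.0055,0.04],"angular":[-0.012,0.002,0.006]},{"gripper":0,"offset":[0,-0.0055,0.08],"angular":[-0.012,0.002,0.006]},{"gripper":0,"offset":[0,-0.0055,0.105],"angular":[-0.012,0.002,0.006]},{"gripper":0,"offset":[0,-0.0055,0.115],"angular":[-0.012,0.002,0.006]},{"gripper":0,"offset":[0,-0.0055,0.115],"angular":[-0.012,0.002,0.006]}]}}

```text
t: 33.65
eef_pos: [0.6773, -0.1794, 0.0779]
tool_rot: [-0.0, 0.737, 0.675, -0.001]
contact_force: [0.4, -0.7, 0.7]
gripper_width: 0.993
grasp_force: 0.0
```

Call:
{"api": "drive_tool", "payload": {"deltas": [{"gripper":100,"offset":[0,0,0],"angular":[0,0,0]},{"gripper":160,"offset":[0,0,0],"angular":[0,0,0]},{"gripper":255,"offset":[0,0,0],"angular":[0,0,0]},{"gripper":255,"offset":[0,0,0],"angular":[0,0,0]},{"gripper":255,"offset":[0,0,0],"angular":[0,0,0]}]}}

```text
t: 34.15
eef_pos: [0.6786, -0.1802, 0.0798]
tool_rot: [0.001, 0.738, 0.675, 0.0]
contact_force: [-0.9, 1.7, 4.3]
gripper_width: 0.269
grasp_force: 40.9
```

Call:
{"api": "drive_tool", "payload": {"deltas": [{"gripper":255,"offset":[0,0,0],"angular":[0,0,0]},{"gripper":255,"offset":[0,0,-0.02],"angular":[0,0,0]},{"gripper":255,"offset":[0,0,-0.06],"angular":[0,0,0]},{"gripper":255,"offset":[0,0,-0.1],"angular":[0,0,0]},{"gripper":255,"offset":[0,0,-0.14],"angular":[0,0,0]}]}}

```text
t: 34.65
eef_pos: [0.6774, -0.1801, 0.2212]
tool_rot: [0.001, 0.738, 0.675, -0.0]
contact_force: [0.1, -0.1, -1.1]
gripper_width: 0.27
grasp_force: 40.3
```

```bash
python3 - <<'E'
from h import *
st(); q2=down(np.pi+.022)
plan([((.62,-.07,.24),down(2.0)),((.55,.06,.24),down(2.6)),((.515,.143,.22),q2)])
E
```

```text
t 34.65 pos [ 0.6774 -0.1801  0.2212] rot [ 7.000e-04  7.382e-01  6.746e-01 -3.000e-04] F [ 0.1 -0.1 -1.1] w 0.27 gf 40.3 q [-0.25  0.68  0.65  1.59 -0.46  1.03  0.45]
[ 0.62 -0.07  0.24] off [0.1045, -0.0671, -0.019] ang [0.0003, 0.0019, -0.661] rows>= 3.5
[0.55 0.06 0.24] off [0.1473, -0.0096, -0.0] ang [0.0, 0.0, -0.7639] rows>= 4.0
[0.515 0.143 0.22 ] off [0.0728, 0.0531, 0.02] ang [0.0, 0.0, -0.7176] rows>= 3.8
```

Call:
{"api": "drive_tool", "payload": {"deltas": [{"gripper":255,"offset":[0.021,-0.013,-0.004],"angular":[0,0,-0.132]},{"gripper":255,"offset":[0.042,-0.027,-0.008],"angular":[0,0,-0.264]},{"gripper":255,"offset":[0.063,-0.04,-0.012],"angular":[0,0,-0.397]},{"gripper":255,"offset":[0.084,-0.054,-0.016],"angular":[0,0,-0.53]},{"gripper":255,"offset":[0.105,-0.067,-0.019],"angular":[0,0.002,-0.661]}]}}

```text
t: 35.15
eef_pos: [0.6197, -0.0687, 0.2389]
tool_rot: [0.0, 0.538, 0.843, 0.0]
contact_force: [0.5, -0.1, -1.6]
gripper_width: 0.272
grasp_force: 40.2
```

Call:
{"api": "drive_tool", "payload": {"deltas": [{"gripper":255,"offset":[0.029,-0.002,0],"angular":[0,0,-0.153]},{"gripper":255,"offset":[0.059,-0.004,0],"angular":[0,0,-0.306]},{"gripper":255,"offset":[0.088,-0.006,0],"angular":[0,0,-0.458]},{"gripper":255,"offset":[0.118,-0.008,0],"angular":[0,0,-0.611]},{"gripper":255,"offset":[0.147,-0.01,0],"angular":[0,0,-0.764]}]}}

```text
t: 35.65
eef_pos: [0.5493, 0.0608, 0.2387]
tool_rot: [0.0, 0.265, 0.964, 0.0]
contact_force: [0.2, 0.1, -0.1]
gripper_width: 0.271
grasp_force: 40.2
```

Call:
{"api": "drive_tool", "payload": {"deltas": [{"gripper":255,"offset":[0.015,0.011,0.004],"angular":[0,0,-0.144]},{"gripper":255,"offset":[0.029,0.021,0.008],"angular":[0,0,-0.287]},{"gripper":255,"offset":[0.044,0.032,0.012],"angular":[0,0,-0.431]},{"gripper":255,"offset":[0.058,0.042,0.016],"angular":[0,0,-0.574]},{"gripper":255,"offset":[0.073,0.053,0.02],"angular":[0,0,-0.718]}]}}

```text
t: 36.15
eef_pos: [0.5146, 0.1432, 0.2185]
tool_rot: [0.001, -0.013, 1.0, 0.0]
contact_force: [0.0, 0.2, -1.0]
gripper_width: 0.27
grasp_force: 40.2
```

Call:
{"api": "drive_tool", "payload": {"deltas": [{"gripper":255,"offset":[0,0,0],"angular":[0,0,0]}]}}

```text
t: 36.25
eef_pos: [0.5137, 0.1453, 0.218]
tool_rot: [-0.0, -0.014, 1.0, 0.001]
contact_force: [-0.5, -1.3, -0.6]
gripper_width: 0.268
grasp_force: 40.2
```

```bash
python3 - <<'E'
from h import *
import json
st(); m=optics.camera_model("wrist"); json.dump({k:(np.array(v).tolist()) for k,v in m.items()},open("w13.json","w"))
w=optics.read_camera("wrist"); cv2.imwrite("pics/w13.png",w)
plan([((.515,.143,.092),down(np.pi+.022))])
E
```

```text
t 36.25 pos [0.5137 0.1453 0.218 ] rot [-2.000e-04 -1.400e-02  9.999e-01  6.000e-04] F [-0.5 -1.3 -0.6] w 0.268 gf 40.2 q [-0.59  0.35  0.24  1.99 -0.12  0.81  1.32]
[0.515 0.143 0.092] off [-0.0004, -0.0008, 0.1262] ang [0.0006, 0.0006, 0.0013] rows>= 2.5
```

View pics/w13.png

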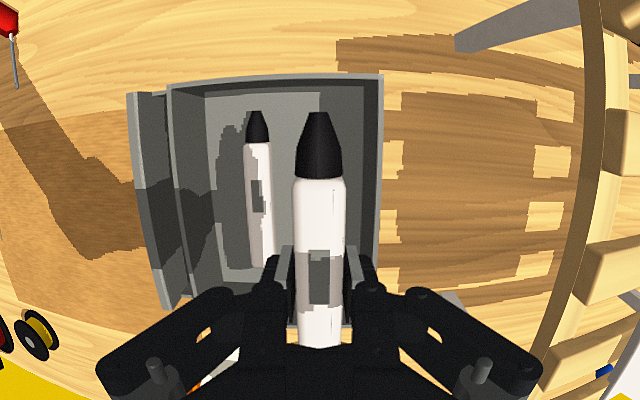

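Pen1 lies in the bin at x≈257. The far bin rim corners are at (168,86) and (383,75), and the back rim runs to about (377,265).

```bash
python3 - <<'E'
from h import *
import json; m=json.load(open("w13.json"))
for p in [(168,86),(383,75),(377,265),(195,300),(128,94),(165,308)]: print(p,onplane("wrist",*p,.075 if p[0] not in(128,165) else .06,m)[:2])
print("pen1",[onplane("wrist",*p,.028,m)[:2] for p in [(257,112),(257,143),(258,266)]])
E
```

```text
(168, 86) [0.4171 0.0334]
(383, 75) [0.4107 0.1865]
(377, 265) [0.553  0.1928]
(195, 300) [0.5959 0.0388]
(128, 94) [ 0.4185 -0.0136]
(165, 308) [ 0.622  -0.0048]
pen1 [array([0.4396, 0.092 ]), array([0.466, 0.092]), array([0.5832, 0.0891])]
```

Call:
{"api": "drive_tool", "payload": {"deltas": [{"gripper":255,"offset":[0,-0.008,0.03],"angular":[0,0,-0.02]},{"gripper":255,"offset":[0,-0.008,0.06],"angular":[0,0,-0.02]},{"gripper":255,"offset":[0,-0.008,0.09],"angular":[0,0,-0.02]},{"gripper":255,"offset":[0,-0.008,0.107],"angular":[0,0,-0.02]},{"gripper":255,"offset":[0,-0.008,0.112],"angular":[0,0,-0.02]}]}}

```text
t: 36.8
eef_pos: [0.5147, 0.1334, 0.1045]
tool_rot: [-0.001, -0.017, 1.0, -0.001]
contact_force: [-0.1, -0.3, 0.0]
gripper_width: 0.268
grasp_force: 40.3
```

Call:
{"api": "drive_tool", "payload": {"deltas": [{"gripper":255,"offset":[0,0,0],"angular":[0,0,0]},{"gripper":255,"offset":[0,0,0],"angular":[0,0,0]}]}}

```text
t: 37.0
eef_pos: [0.516, 0.1348, 0.1068]
tool_rot: [0.001, -0.019, 1.0, 0.0]
contact_force: [0.5, 0.4, -1.0]
gripper_width: 0.269
grasp_force: 40.3
```

Call:
{"api": "drive_tool", "payload": {"deltas": [{"gripper":150,"offset":[0,0,0],"angular":[0,0,0]},{"gripper":140,"offset":[0,0,0],"angular":[0,0,0]},{"gripper":140,"offset":[0,0,0],"angular":[0,0,0]},{"gripper":140,"offset":[0,0,0],"angular":[0,0,0]}]}}

```text
t: 37.4
eef_pos: [0.5152, 0.1353, 0.106]
tool_rot: [0.0, -0.019, 1.0, 0.0]
contact_force: [0.2, -0.2, -0.1]
gripper_width: 0.45
grasp_force: 0.0
```

Call:
{"api": "drive_tool", "payload": {"deltas": [{"gripper":140,"offset":[0,0,-0.02],"angular":[0,0,0]},{"gripper":140,"offset":[0,0,-0.06],"angular":[0,0,0]},{"gripper":140,"offset":[0,0,-0.1],"angular":[0,0,0]},{"gripper":140,"offset":[0,0,-0.15],"angular":[0,0,0]},{"gripper":0,"offset":[0,0,-0.19],"angular":[0,0,0]}]}}

```text
t: 37.9
eef_pos: [0.5151, 0.135, 0.2984]
tool_rot: [0.001, -0.019, 1.0, 0.0]
contact_force: [0.5, 0.7, -1.0]
gripper_width: 0.609
grasp_force: 0.0
```

Call:
{"api": "drive_tool", "payload": {"deltas": [{"gripper":0,"offset":[0,0,0],"angular":[0,0,0]},{"gripper":0,"offset":[0,0,0],"angular":[0,0,0]}]}}

```text
t: 38.1
eef_pos: [0.5152, 0.1353, 0.2965]
tool_rot: [0.001, -0.019, 1.0, 0.001]
contact_force: [0.0, 0.0, -1.1]
gripper_width: 0.938
grasp_force: 0.0
```

```bash
python3 - <<'E'
from h import *
import json
st(); m=optics.camera_model("wrist"); json.dump({k:(np.array(v).tolist()) for k,v in m.items()},open("w14.json","w"))
w=optics.read_camera("wrist"); cv2.imwrite("pics/w14.png",w)
hsv=cv2.cvtColor(w,cv2.COLOR_BGR2HSV); mk=cv2.inRange(hsv,(0,0,150),(180,60,255)); k,l,s,c=cv2.connectedComponentsWithStats(mk)
for i in range(1,k):
    if s[i,4]>300: print("white",s[i],onplane("wrist",*c[i],.028,m))
# tote: grey/dark low-saturation blob
g=cv2.inRange(hsv,(0,0,20),(180,70,149)); g=cv2.morphologyEx(g,cv2.MORPH_OPEN,np.ones((5,5)))
k,l,s,c=cv2.connectedComponentsWithStats(g)
for i in range(1,k):
    if s[i,4]>2000: print("grey",s[i],c[i].round())
E
```

```text
t 38.1 pos [0.5152 0.1353 0.2965] rot [ 1.200e-03 -1.930e-02  9.998e-01  8.000e-04] F [ 0.   0.  -1.1] w 0.938 gf 0.0 q [-0.6   0.25  0.27  1.92 -0.08  0.98  1.32]
white [ 561   92   79  250 6746] [0.5781 0.6606 0.028 ]
white [ 269  133   23  102 1902] [0.5235 0.093  0.028 ]
white [ 310  136   22  102 1853] [0.5258 0.139  0.028 ]
white [ 228  306   91   42 2044] [0.7277 0.0808 0.028 ]
white [179 357  23  25 304] [ 0.8527 -0.0739  0.028 ]
white [435 369  46  25 380] [0.8671 0.3978 0.028 ]
grey [  177    81   201   221 31922] [277. 179.]
grey [ 598  192   42   95 2483] [621. 238.]
```

```bash
python3 - <<'E'
from h import *
import json; m=json.load(open("w14.json")); w=cv2.imread("pics/w14.png")
hsv=cv2.cvtColor(w,cv2.COLOR_BGR2HSV)
g=cv2.inRange(hsv,(0,0,20),(180,70,149))|cv2.inRange(hsv,(0,0,150),(180,60,255))
g[:, :170]=0; g[:,395:]=0; g[310:]=0
g=cv2.morphologyEx(g,cv2.MORPH_OPEN,np.ones((5,5)))
def fit(pts,xdep):
    P=np.array([onplane("wrist",*p,.075,m)[:2] for p in pts]); a,b=(P[:,0],P[:,1]) if xdep else (P[:,1],P[:,0])
    k=np.polyfit(a,b,1); r=np.abs(np.polyval(k,a)-b); ok=r<2*np.median(r)+1e-4; k=np.polyfit(a[ok],b[ok],1); return k,np.abs(np.polyval(k,a[ok])-b[ok]).max()
back=[(np.nonzero(g[v])[0].max(),v) for v in range(95,250,4)]
far=[(u,np.nonzero(g[:,u])[0].min()) for u in range(230,365,4)]
near=[(u,np.nonzero(g[:,u])[0].max()) for u in range(250,330,4)]
kb,e=fit(back,True); print("back y=",kb,e,"y at .515",np.polyval(kb,.515))
kf,e=fit(far,False); print("far x=",kf,e,"x at .11",np.polyval(kf,.11))
kn,e=fit(near,False); print("near",kn,e,np.polyval(kn,.11))
print(back[::8],far[::8],near[::5])
E
```

```text
back y= [0.03909382 0.17010197] 0.0005552748818785092 y at .515 0.19023528678568108
far x= [-0.03846517  0.41737184] 0.0004445746443209053 x at .11 0.41314067153874573
near [-0.04101173  0.62268431] 0.0003027613310156996 0.6181730237563109
[(np.int64(377), 95), (np.int64(376), 127), (np.int64(375), 159), (np.int64(374), 191), (np.int64(372), 223)] [(230, np.int64(84)), (262, np.int64(82)), (294, np.int64(81)), (326, np.int64(81)), (358, np.int64(81))] [(250, np.int64(278)), (270, np.int64(279)), (290, np.int64(279)), (310, np.int64(279))]
```

```bash
python3 - <<'E'
from h import *
q=down(np.pi+.08)
plan([((.51,.17,.42),down(np.pi+.05)),((.5002,.385,.43),q)])
E
```

```text
[0.51 0.17 0.42] off [0.0032, 0.0351, -0.1248] ang [0.0004, -0.0002, -0.0144] rows>= 2.6
[0.5   0.385 0.43 ] off [-0.001, 0.2152, -0.01] ang [0.0, 0.0, -0.0382] rows>= 4.3
```

Call:
{"api": "drive_tool", "payload": {"deltas": [{"gripper":0,"offset":[0.003,0.01,-0.04],"angular":[0,0,-0.014]},{"gripper":0,"offset":[0.003,0.035,-0.125],"angular":[0,0,-0.014]},{"gripper":0,"offset":[0.003,0.035,-0.125],"angular":[0,0,-0.014]},{"gripper":0,"offset":[0.003,0.035,-0.125],"angular":[0,0,-0.014]}]}}

```text
t: 38.55
eef_pos: [0.5118, 0.1723, 0.4242]
tool_rot: [0.003, -0.026, 1.0, 0.002]
contact_force: [-0.6, -0.2, 0.4]
gripper_width: 0.998
grasp_force: 0.0
```

Call:
{"api": "drive_tool", "payload": {"deltas": [{"gripper":0,"offset":[-0.001,0.215,-0.01],"angular":[0,0,-0.038]},{"gripper":0,"offset":[-0.001,0.215,-0.01],"angular":[0,0,-0.038]},{"gripper":0,"offset":[-0.001,0.215,-0.01],"angular":[0,0,-0.038]},{"gripper":0,"offset":[-0.001,0.215,-0.01],"angular":[0,0,-0.038]},{"gripper":0,"offset":[-0.001,0.215,-0.01],"angular":[0,0,-0.038]}]}}

```text
t: 39.05
eef_pos: [0.4981, 0.3909, 0.4271]
tool_rot: [-0.002, -0.044, 0.999, -0.0]
contact_force: [-0.2, 0.3, -0.2]
gripper_width: 0.998
grasp_force: 0.0
```

Call:
{"api": "drive_tool", "payload": {"deltas": [{"gripper":0,"offset":[0,0,0],"angular":[0,0,0]},{"gripper":0,"offset":[0,0,0],"angular":[0,0,0]},{"gripper":0,"offset":[0,0,0],"angular":[0,0,0]}]}}

```text
t: 39.35
eef_pos: [0.5018, 0.3823, 0.43]
tool_rot: [-0.0, -0.038, 0.999, -0.001]
contact_force: [0.6, 0.3, -0.5]
gripper_width: 1.0
grasp_force: 0.0
```

```bash
python3 - <<'E'
from h import *
st(); m=optics.camera_model("wrist"); w=optics.read_camera("wrist"); cv2.imwrite("pics/w15.png",w)
hsv=cv2.cvtColor(w,cv2.COLOR_BGR2HSV); g=cv2.inRange(hsv,(0,0,140),(180,45,255)); g=cv2.morphologyEx(g,cv2.MORPH_OPEN,np.ones((5,5)))
k,l,s,c=cv2.connectedComponentsWithStats(g); i=max(range(1,k),key=lambda i:s[i,4]*(180<c[i][0]<460)); print(s[i],c[i]); g=(l==i)
def fit(pts,xdep):
    P=np.array([onplane("wrist",*p,.214,m)[:2] for p in pts]); a,b=(P[:,0],P[:,1]) if xdep else (P[:,1],P[:,0])
    k=np.polyfit(a,b,1); r=np.abs(np.polyval(k,a)-b); ok=r<2*np.median(r)+1e-4; k=np.polyfit(a[ok],b[ok],1); return k,np.abs(np.polyval(k,a[ok])-b[ok]).max()
x0,y0,ww,hh=s[i][:4]
back=[(np.nonzero(g[v])[0].max(),v) for v in range(y0+15,y0+int(.75*hh),4)]
front=[(np.nonzero(g[v])[0].min(),v) for v in range(y0+15,y0+int(.8*hh),4)]
far=[(u,np.nonzero(g[:,u])[0].min()) for u in range(x0+20,x0+ww-20,4)]
near=[(u,np.nonzero(g[:,u])[0].max()) for u in range(x0+25,x0+int(.6*ww),4)]
for n,p,xd,v in [("back",back,1,.5),("front",front,1,.5),("far",far,0,.43),("near",near,0,.43)]:
    kk,e=fit(p,xd); print(n,kk.round(4),round(e,4),np.polyval(kk,v).round(4))
E
```

```text
t 39.35 pos [0.5018 0.3823 0.43  ] rot [-1.000e-04 -3.810e-02  9.993e-01 -7.000e-04] F [ 0.6  0.3 -0.5] w 1.0 gf 0.0 q [-0.87  0.32  0.16  1.51 -0.05  1.32  0.94]
[  283    75   166   210 30895] [364.28606571 174.74118789]
back [0.0826 0.4657] 0.0013 0.507
front [0.2087 0.2548] 0.005 0.3591
far [-0.0835  0.4252] 0.0006 0.3893
near [-0.0815  0.6374] 0.0004 0.6023
```

```bash
python3 - <<'E'
from h import *
q=down(np.pi+.082);q2=down(np.pi+.039)
plan([((.5005,.3665,.36),q),((.5005,.3665,.295),q),((.5005,.3665,.37),q),((.51,.2,.36),q),((.5175,.0515,.33),q2),((.5175,.0515,.19),q2)])
E
```

```text
[0.5   0.366 0.36 ] off [0.0025, -0.0157, 0.0704] ang [-0.001, 0.0002, -0.0074] rows>= 1.4
[0.5   0.366 0.295] off [0.0, -0.0, 0.065] ang [0.0, 0.0, 0.0] rows>= 1.3
[0.5   0.366 0.37 ] off [-0.0, 0.0, -0.075] ang [0.0, 0.0, 0.0] rows>= 1.5
[0.51 0.2  0.36] off [0.0042, -0.1667, 0.01] ang [0.0, 0.0, 0.0] rows>= 3.3
[0.518 0.052 0.33 ] off [0.0047, -0.1486, 0.03] ang [0.0, -0.0, 0.0547] rows>= 3.0
[0.518 0.052 0.19 ] off [0.0, -0.0, 0.14] ang [0.0, 0.0, 0.0] rows>= 2.8
```

Call:
{"api": "drive_tool", "payload": {"deltas": [{"gripper":60,"offset":[0.0025,-0.0157,0.04],"angular":[0,0,-0.007]},{"gripper":60,"offset":[0.0025,-0.0157,0.08],"angular":[0,0,-0.007]},{"gripper":60,"offset":[0.0025,-0.0157,0.11],"angular":[0,0,-0.007]},{"gripper":60,"offset":[0.0025,-0.0157,0.13],"angular":[0,0,-0.007]},{"gripper":60,"offset":[0.0025,-0.0157,0.134],"angular":[0,0,-0.007]}], "grip_force": 60}}

```text
t: 39.9
eef_pos: [0.4992, 0.3667, 0.2943]
tool_rot: [-0.001, -0.041, 0.999, -0.001]
contact_force: [1.3, -1.3, -0.1]
gripper_width: 0.763
grasp_force: 0.0
```

Call:
{"api": "drive_tool", "payload": {"deltas": [{"gripper":120,"offset":[0,0,0],"angular":[0,0,0]},{"gripper":170,"offset":[0,0,0],"angular":[0,0,0]},{"gripper":220,"offset":[0,0,0],"angular":[0,0,0]},{"gripper":255,"offset":[0,0,0],"angular":[0,0,0]},{"gripper":255,"offset":[0,0,0],"angular":[0,0,0]}]}}

```text
t: 40.4
eef_pos: [0.5003, 0.3692, 0.2982]
tool_rot: [0.001, -0.042, 0.999, 0.001]
contact_force: [-0.7, -0.6, 5.6]
gripper_width: 0.102
grasp_force: 60.5
```

Call:
{"api": "drive_tool", "payload": {"deltas": [{"gripper":255,"offset":[0,0,0],"angular":[0,0,0]},{"gripper":255,"offset":[0,0,0],"angular":[0,0,0]}]}}

```text
t: 40.6
eef_pos: [0.5003, 0.3692, 0.2982]
tool_rot: [0.001, -0.042, 0.999, 0.001]
contact_force: [-1.0, -1.6, 4.9]
gripper_width: 0.101
grasp_force: 60.5
```

Call:
{"api": "drive_tool", "payload": {"deltas": [{"gripper":255,"offset":[0,0,-0.01],"angular":[0,0,0]},{"gripper":255,"offset":[0,0,-0.025],"angular":[0,0,0]},{"gripper":255,"offset":[0,0,-0.045],"angular":[0,0,0]},{"gripper":255,"offset":[0,0,-0.065],"angular":[0,0,0]},{"gripper":255,"offset":[0,0,-0.075],"angular":[0,0,0]}]}}

```text
t: 41.1
eef_pos: [0.5002, 0.3693, 0.3747]
tool_rot: [0.002, -0.042, 0.999, 0.001]
contact_force: [0.5, -0.6, -1.1]
gripper_width: 0.098
grasp_force: 59.5
```

```bash
python3 - <<'E'
from h import *
st(); q=down(np.pi+.082);q2=down(np.pi+.039)
plan([((.51,.2,.36),q),((.5175,.0515,.33),q2),((.5175,.0515,.19),q2)])
E
```

```text
t 41.1 pos [0.5002 0.3693 0.3747] rot [ 0.0015 -0.0424  0.9991  0.0013] F [ 0.5 -0.6 -1.1] w 0.098 gf 59.5 q [-0.86  0.33  0.16  1.62 -0.06  1.19  0.97]
[0.51 0.2  0.36] off [0.0047, -0.1695, 0.0142] ang [0.0031, 0.004, 0.0037] rows>= 3.4
[0.518 0.052 0.33 ] off [0.0047, -0.1486, 0.03] ang [0.0, -0.0, 0.0547] rows>= 3.0
[0.518 0.052 0.19 ] off [0.0, -0.0, 0.14] ang [0.0, 0.0, 0.0] rows>= 2.8
```

Call:
{"api": "drive_tool", "payload": {"deltas": [{"gripper":255,"offset":[0.001,-0.02,0],"angular":[0,0,0]},{"gripper":255,"offset":[0.002,-0.06,0],"angular":[0,0,0]},{"gripper":255,"offset":[0.003,-0.1,0],"angular":[0,0,0]},{"gripper":255,"offset":[0.004,-0.14,0.005],"angular":[0,0,0]},{"gripper":255,"offset":[0.005,-0.17,0.014],"angular":[0,0,0]}]}}

```text
t: 41.6
eef_pos: [0.5092, 0.1951, 0.3577]
tool_rot: [0.0, -0.041, 0.999, -0.0]
contact_force: [-0.6, -0.2, -1.8]
gripper_width: 0.1
grasp_force: 59.4
```

Call:
{"api": "drive_tool", "payload": {"deltas": [{"gripper":255,"offset":[0.001,-0.035,0.005],"angular":[0,0,0.014]},{"gripper":255,"offset":[0.002,-0.07,0.01],"angular":[0,0,0.028]},{"gripper":255,"offset":[0.003,-0.1,0.018],"angular":[0,0,0.042]},{"gripper":255,"offset":[0.005,-0.13,0.024],"angular":[0,0,0.055]},{"gripper":255,"offset":[0.005,-0.148,0.03],"angular":[0,0,0.055]}]}}

```text
t: 42.1
eef_pos: [0.5157, 0.0474, 0.327]
tool_rot: [-0.0, -0.019, 1.0, -0.0]
contact_force: [0.4, -0.6, -0.9]
gripper_width: 0.099
grasp_force: 59.4
```

Call:
{"api": "drive_tool", "payload": {"deltas": [{"gripper":255,"offset":[0,0,0.03],"angular":[0,0,0]},{"gripper":255,"offset":[0,0,0.06],"angular":[0,0,0]},{"gripper":255,"offset":[0,0,0.09],"angular":[0,0,0]},{"gripper":255,"offset":[0,0,0.115],"angular":[0,0,0]},{"gripper":255,"offset":[0,0,0.135],"angular":[0,0,0]}]}}

```text
t: 42.6
eef_pos: [0.5154, 0.0502, 0.1908]
tool_rot: [-0.001, -0.021, 1.0, -0.0]
contact_force: [-0.3, -0.1, -0.8]
gripper_width: 0.1
grasp_force: 59.4
```

Call:
{"api": "drive_tool", "payload": {"deltas": [{"gripper":255,"offset":[0,0,0],"angular":[0,0,0]},{"gripper":255,"offset":[0,0,0],"angular":[0,0,0]}]}}

```text
t: 42.8
eef_pos: [0.5165, 0.0506, 0.1928]
tool_rot: [-0.0, -0.021, 1.0, -0.0]
contact_force: [-0.3, -0.6, -0.8]
gripper_width: 0.099
grasp_force: 59.4
```

```bash
python3 - <<'E'
from h import *
st(); m=optics.camera_model("wrist"); w=optics.read_camera("wrist"); cv2.imwrite("pics/w16.png",w)
print("lid half widths check: far lid edge / far rim")
plan([((.5175,.0515,.175),down(np.pi+.039))])
# dists along image columns: lid far edge vs rim far edge at several columns
hsv=cv2.cvtColor(w,cv2.COLOR_BGR2HSV); g=cv2.inRange(hsv,(0,0,140),(180,45,255)); g=cv2.morphologyEx(g,cv2.MORPH_OPEN,np.ones((5,5)))
k,l,s,c=cv2.connectedComponentsWithStats(g); i=max(range(1,k),key=lambda i:s[i,4]*(180<c[i][0]<560)); print(s[i],c[i]); g=(l==i)
# grip z .068 -> lid top at tcp-.068-.016
z=bot.get_obs()["eef_pos"][2]-.0842; print("lid top z",z)
x0,y0,ww,hh=s[i][:4]
def fit(pts,xdep):
    P=np.array([onplane("wrist",*p,z,m)[:2] for p in pts]); a,b=(P[:,0],P[:,1]) if xdep else (P[:,1],P[:,0])
    kk=np.polyfit(a,b,1); r=np.abs(np.polyval(kk,a)-b); ok=r<2*np.median(r)+1e-4; return np.polyfit(a[ok],b[ok],1)
far=[(u,np.nonzero(g[:,u])[0].min()) for u in range(x0+20,x0+ww-20,4)]
back=[(np.nonzero(g[v])[0].max(),v) for v in range(y0+15,y0+int(.6*hh),4)]
kf=fit(far,0);kb=fit(back,1); print("far",kf,np.polyval(kf,.112),"back",kb,np.polyval(kb,.515))
E
```

```text
t 42.8 pos [0.5165 0.0506 0.1928] rot [-2.000e-04 -2.050e-02  9.998e-01 -0.000e+00] F [-0.3 -0.6 -0.8] w 0.099 gf 59.4 q [-0.45  0.37  0.28  2.04 -0.15  0.75  1.54]
lid half widths check: far lid edge / far rim
[0.518 0.052 0.175] off [-0.0004, 0.0006, 0.0185] ang [0.0005, 0.0017, 0.0028] rows>= 0.4
[  284    52   269   284 57192] [420.93892502 171.25779829]
lid top z 0.10926282658071776
far [-0.04205081  0.41285485] 0.4081451557283349 back [0.04911938 0.16449004] 0.18978652403069615
```

Call:
{"api": "drive_tool", "payload": {"deltas": [{"gripper":255,"offset":[-0.001,0.002,0.004],"angular":[0,0,0]},{"gripper":255,"offset":[-0.001,0.002,0.009],"angular":[0,0,0]},{"gripper":255,"offset":[-0.001,0.002,0.014],"angular":[0,0,0]},{"gripper":255,"offset":[-0.001,0.002,0.018],"angular":[0,0,0]},{"gripper":255,"offset":[-0.001,0.002,0.018],"angular":[0,0,0]}]}}

```text
t: 43.35
eef_pos: [0.5173, 0.0533, 0.174]
tool_rot: [-0.0, -0.021, 1.0, 0.0]
contact_force: [-0.3, -0.4, -0.6]
gripper_width: 0.099
grasp_force: 59.5
```

Call:
{"api": "drive_tool", "payload": {"deltas": [{"gripper":255,"offset":[0,0,0.002],"angular":[0,0,0]},{"gripper":255,"offset":[0,0,0.004],"angular":[0,0,0]},{"gripper":255,"offset":[0,0,0.005],"angular":[0,0,0]},{"gripper":255,"offset":[0,0,0.005],"angular":[0,0,0]}]}}

```text
t: 43.75
eef_pos: [0.5177, 0.0533, 0.1695]
tool_rot: [0.0, -0.021, 1.0, 0.0]
contact_force: [-0.4, -0.4, -1.3]
gripper_width: 0.104
grasp_force: 59.5
```

Call:
{"api": "drive_tool", "payload": {"deltas": [{"gripper":255,"offset":[0,0,0.002],"angular":[0,0,0]},{"gripper":255,"offset":[0,0,0.004],"angular":[0,0,0]},{"gripper":255,"offset":[0,0,0.004],"angular":[0,0,0]}]}}

```text
t: 44.05
eef_pos: [0.5177, 0.0533, 0.1654]
tool_rot: [0.0, -0.021, 1.0, 0.0]
contact_force: [0.4, -0.1, -1.5]
gripper_width: 0.099
grasp_force: 59.4
```

Call:
{"api": "drive_tool", "payload": {"deltas": [{"gripper":255,"offset":[0,0,0.001],"angular":[0,0,0]},{"gripper":255,"offset":[0,0,0.0015],"angular":[0,0,0]},{"gripper":255,"offset":[0,0,0.0015],"angular":[0,0,0]}]}}

```text
t: 44.35
eef_pos: [0.5178, 0.0533, 0.1652]
tool_rot: [0.0, -0.021, 1.0, 0.0]
contact_force: [-3.5, -0.5, 11.6]
gripper_width: 0.103
grasp_force: 61.2
```

Call:
{"api": "drive_tool", "payload": {"deltas": [{"gripper":200,"offset":[0,0,0],"angular":[0,0,0]},{"gripper":130,"offset":[0,0,0],"angular":[0,0,0]},{"gripper":80,"offset":[0,0,0],"angular":[0,0,0]},{"gripper":80,"offset":[0,0,0],"angular":[0,0,0]},{"gripper":80,"offset":[0,0,0],"angular":[0,0,0]}]}}

```text
t: 44.85
eef_pos: [0.5177, 0.0533, 0.164]
tool_rot: [0.0, -0.021, 1.0, 0.0]
contact_force: [-0.3, 0.1, -0.4]
gripper_width: 0.685
grasp_force: 0.0
```

Call:
{"api": "drive_tool", "payload": {"deltas": [{"gripper":80,"offset":[0,0,-0.01],"angular":[0,0,0]},{"gripper":80,"offset":[0,0,-0.03],"angular":[0,0,0]},{"gripper":80,"offset":[0,0,-0.07],"angular":[0,0,0]},{"gripper":0,"offset":[0,0,-0.11],"angular":[0,0,0]},{"gripper":0,"offset":[0,0,-0.15],"angular":[0,0,0]}]}}

```text
t: 45.35
eef_pos: [0.5174, 0.053, 0.3163]
tool_rot: [0.0, -0.021, 1.0, 0.0]
contact_force: [1.2, -0.5, 0.2]
gripper_width: 0.989
grasp_force: 0.0
```

Call:
{"api": "drive_tool", "payload": {"deltas": [{"gripper":0,"offset":[0,0,0],"angular":[0,0,0]},{"gripper":0,"offset":[0,0,0],"angular":[0,0,0]}]}}

```text
t: 45.55
eef_pos: [0.518, 0.0533, 0.3155]
tool_rot: [0.002, -0.021, 1.0, 0.001]
contact_force: [-0.1, -0.4, -0.5]
gripper_width: 0.997
grasp_force: 0.0
```

```bash
python3 - <<'E'
from h import *
st(); w=optics.read_camera("wrist"); s=optics.read_camera("scene"); d=optics.read_camera("side")
a=cv2.resize(w,(480,300)); b=cv2.resize(s[100:300,150:470],(480,300)); c=cv2.resize(d[90:390,190:430],(320,400)); c=cv2.copyMakeBorder(c,0,200,0,0,cv2.BORDER_CONSTANT)
cv2.imwrite("pics/c17.png",np.hstack([np.vstack([a,b]),c]))
E
```

```text
t 45.55 pos [0.518  0.0533 0.3155] rot [ 1.500e-03 -2.080e-02  9.998e-01  7.000e-04] F [-0.1 -0.4 -0.5] w 0.997 gf 0.0 q [-0.5   0.21  0.32  1.93 -0.08  1.01  1.47]
```

View pics/c17.png

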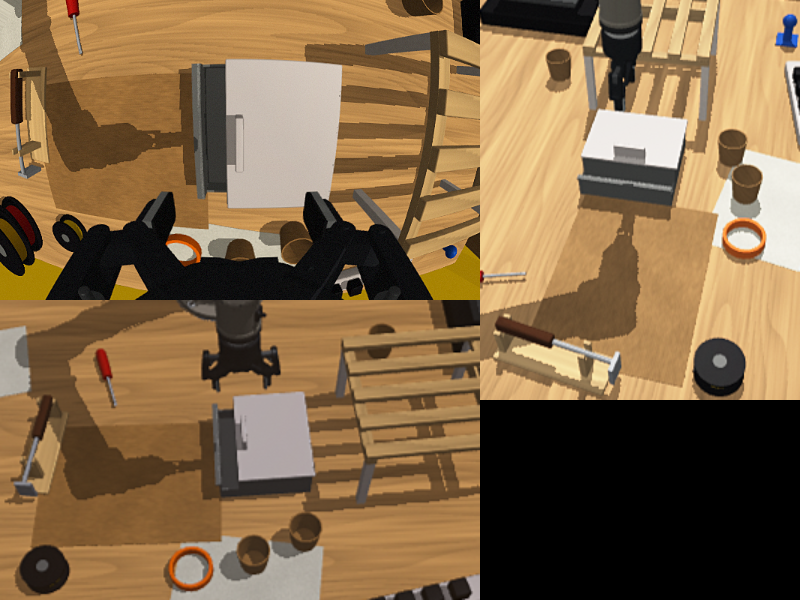

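The lid sits flat on the tote, the hook is in its rest, no pens are left on the table, and the cups, tape and driver stand untouched.

```bash
python3 -c "
from station import bot
print(bot.hand_in())"
```

```text
the job is handed in; nothing more can be done
None
```

I handed the job in at about 46 s of the 210 s: the tote is clear of the shelf, the hook is home in its rest, both pens are in the bin, the lid is seated, and nothing else on the table was disturbed.

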